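Clamp the tea brick with the ratchet clamp

TASK

Clamp the brick of pressed tea in the wooden tea clamp, ready for picking. Flip the pawl off the ratchet wheel so that it stays off, turn the knob all the way back to open the jaw, lay the brick flat and square in the middle of the bed between the stop and the jaw, drop the pawl back onto the wheel, and then wind the knob forward a click at a time until the ratchet alone holds the brick with the jaw's sprung pad pushed in about half of its travel, never right in. Move the jaw by its knob only, never by pushing it, and leave the tea things around it where they are.

Things in the scene. Friction and masses are not known exactly. Their poses are not given: they have to be found in the camera images.
- clamp: The fixed clamp: a brown board 130 mm wide (x) and 420 mm long (y, -105 to +315). Origin on the table under the bed's centre, z up, +y from the bed to the knob and pawl. Along y: the stop (face at -59 to -51, different each time, not measured: look or feel), the bed, sprung pad and jaw, ratchet wheel with knob (axis at x 0, y +185), pawl (pivot at +285).
- bed (a point): Centre of the bed, on the board's top face, 18 mm above the table. Lay the brick over it with its 90 mm length along the clamp's y and within about 15 mm of centre; with the jaw open there are 18 to 28 mm to spare along y. The jaw then pushes the brick against the stop, a fixed aluminium block 60 mm wide and 42 mm high.
- pad_face (a point): Lower middle of the sprung wooden pad's face, 18 mm above the table. Pad 56 mm wide, reaching 39 mm above the bed, on an aluminium jaw 60 mm wide and 43 mm high. The face stands at clamp y = 59 mm - 14 mm x knob angle (rad) + pad reading, so one click moves the jaw 3.14 mm.
- knob_grip (a point): Point on the knob's upright axis at which to grip it, 88 mm above the table: a black fluted round knob, 38 mm in diameter, from 72 to 104 mm above the table, with a light line on top. Below it is the toothed steel ratchet wheel, 92 mm in diameter, tooth tops 55 mm above the table. The knob drives the jaw through a rack.
- knob (a joint): Knob angle, rad. 0: jaw fully open (end stop); max 3.1. Grows and closes the jaw as the knob turns clockwise seen from above. 28 teeth: a click each 0.224 rad. Pawl down: clockwise only, and when let go under load it slips back up to one tooth until a tooth meets the pawl. Pawl off: turns both ways, friction 0.03 N m, and a loaded pad drives it back.
- pawl_ball (a point): Centre of the steel ball, 26 mm in diameter, on the pawl's handle, 111 mm above the table when down. The pawl swings in the clamp's y-z plane about a pivot at clamp x 0, y +285, z +66 mm; the ball is 50 mm from it. Pawl down: the ball leans 0.44 rad from upright towards the wheel (-y). Swung right off: it leans 0.56 rad the other way (+y).
- pawl (a joint): Pawl angle, rad: 0 down between the teeth (up to 0.1 while riding over them), 1.0 swung right off (end stop). The heavy ball topples it: let go below about 0.5 it falls onto the wheel, above about 0.7 it falls off and stays off. About 1 N at the ball moves it.
- pad (a joint): How far the sprung pad is pushed into the jaw, m: 0 free, 0.012 right in; its spring gives 1.3 N per mm. About half its travel means 3 to 9.5 mm once the knob is let go; past 11 mm the brick is crushed.
- brick_mid (a point): Centre of the brick of pressed tea: dark brown, 60 mm (its x) by 90 mm (its y) by 40 mm high, about 0.24 kg, lying flat and loose on the table. Its underside is 20 mm below this point.
Not all that is in view belongs to the job. Of the things that look like the part that bears brick_mid, take the one that is nearest to the robot's base at the start.

How it is judged:
On the way, in this order (a step that is already met when the one before it is completed fails the run):
1. the pawl is swung off the wheel (value of joint pawl above 0.8 rad), for 0.2 s.
2. with the pawl off, the knob is turned right back (value of joint knob below 0.2 rad and value of joint pawl above 0.8 rad), for 0.1 s.
3. before winding on, the brick lies in the bed and the pawl is down on the wheel (horizontal distance between brick_mid and bed below 0.03 m and z of brick_mid in the frame of bed below 0.025 m and value of joint pawl below 0.15 rad and value of joint pad below 0.002 m and value of joint knob below 0.7 rad), for 0.2 s.
At the end, for the whole second after the job is handed in: The brick lies flat (within 5 mm of the bed in height, 0.1 rad in tilt) and square (0.1 rad) in the bed, within 20 mm of its middle line and pressed against the stop; the pawl is down (below 0.15 rad), the knob is at rest, and the ratchet holds the pad pushed in by 3 to 9.5 mm (value of joint pad between 0.003 and 0.0095 m and value of joint pawl below 0.15 rad and x of brick_mid in the frame of bed between -0.02 and 0.02 m and y of brick_mid in the frame of bed between -0.025 and 0.005 m and z of brick_mid in the frame of bed between 0.015 and 0.025 m and angle between the y axis of brick_mid and the y axis of clamp, either way round below 0.1 rad and angle between brick_mid's own z axis and vertical below 0.1 rad and velocity of joint knob between -0.05 and 0.05 rad/s); the robot touches nothing.
It fails at once if the brick is crushed: the pad is pushed in past 11 mm (value of joint pad above 0.011 m).
It fails at once if the jaw is pushed by the hand (over 4 N) (contact force between the fingers and jaw above 4 N).
It fails at once if a cup, pot, tin, tea pick or remote is moved by over 30 mm (distance of any of cup_a, cup_b, cup_c, tea_pick, teapot, pitcher, tea_tin, remote from where it was at the start of the episode above 0.03 m).
It also fails if it takes over 72 s, if anything falls off the work surface, if the arm or the gripper's body presses on something with over 40 N, if the wrist force passes 120 N, or if a joint passes its speed limit or range.

ROBOT

A 7-joint arm with a two-finger parallel gripper is mounted at the origin on the work surface. World frame = base frame: x ahead of the robot, y to its left, z up, the work surface at z = 0. Lengths are in m, angles in rad, forces in N, time in s.
With the tool pointing down it reaches from about 0.4 to 0.875 m from the base axis. Payload 19.3 kg.
Tool frame: the origin (TCP) lies on the centre line of the jaws, within the pads' length; the fingertips stand 8 mm ahead of it and the grasp point (between the pads) lies 11 mm behind it (bot.tip_extent is the distance from the TCP to the fingertips, in m); x points along the fingers, y is the direction in which the jaws open and shut, and the axes are right-handed (so a half turn about x gives the same grasp; the last joint's range is limited). The gripper opens to 85 mm and grips with 20 to 120 N. Pads are 22 mm wide; open, the fingers measure 114 mm over their backs; the gripper's body (76 mm by 85 mm) begins 54 mm behind the grasp point. The pads swing forward as they close: fully open they stand 13 mm farther back than shut.
Start: joints at [1.165, 0.521, -0.036, 1.599, 0.021, 1.021, -0.113], TCP at [0.206, -0.59, 0.219] pointing down, gripper open.
Joint ranges: [-2.91, 2.91], [-0.3, 2.13], [-1.5, 1.42], [0.17, 2.43], [-1.26, 4.41], [0.16, 1.93], [-2.52, 2.52]. Speed limits (rad/s): [1.89, 1.89, 2.39, 2.39, 3.01, 3.01, 3.01].

INTERFACE

Orientations are given as [roll, pitch, yaw] about the fixed x, y, z axes, in that order (R = Rz(yaw) Ry(pitch) Rx(roll)).
In Python, from workcell import sensors, imaging, order, bot gives the robot as it stands.
- The arm moves only by the tool arm_command, never from a script. Its argument "commands" is a list of rows, each an object of numbers: "dx", "dy", "dz": the shift along the tool's x, y, z in cm; "twist": the turn about the tool's x in rad. A call has 1 to 12 rows; each row is the pose to reach, as a shift and turn from the pose measured when the call began, along the tool's axes at that moment; what a row does not reach only later rows make up. A row lasts 1/12 s, in which the tool goes at most 41.7 mm and 7.16 degrees, less where a joint would pass 70% of its speed; a pose out of reach is approached as far as the arm can. A call with a gripper value outside its range is refused whole. "grip" is the closure, from -1 (fully open) to 1 (shut), set as the call begins (left out, the last holds). The fingers move at their own pace and stop on an object; "squeeze" is the grip in N (left out, the last holds). Time passes only in rows, so rows that repeat a pose let the fingers close. It gives the time, the measured TCP pose, the force and the opening at its end, in the units of the state.
- sensors.observe(): the state, without advancing time (a new reading comes with each control period).
- imaging.grab_frame(name): name is "scene" or "top" or "wrist"; returns the picture (384x512x3 uint8, red, green, blue); there is no depth.
- imaging.camera_info(name): a dict with "fx", "fy", "cx", "cy" (pixels), "origin" and "attitude" of the camera in the world. Camera axes: x right, y down, z forward; pixel columns grow to the right and rows downward; lengths in m; the calibration is good to about 2 mm. A picture is of the moment at which its call begins: read the wrist's pose just before it. camera_info takes no time and is no camera call; for the wrist camera it gives the pose at the moment of the call.
- order.job_done(): hands the job in, once; it reports no verdict.
The state is a dict: "clock": time; "qpos": joint angles; "qd": joint speeds; "joint_efforts": joint torques, N m; "position": TCP position; "tool_rot": TCP orientation; "force": force on the tool from outside, world axes, zero at the start; "moment": the same for the moment, N m; "grip_width": finger opening in m.
Only numpy, scipy, OpenCV 4.12 (cv2) and the standard library are available. Lean on these libraries where they do the work, as an engineer would, in place of code of your own. Each camera call takes 0.05 s, during which the arm holds its last target.

## Working session

There is one attempt and no reset: what is moved stays moved. The work goes in short steps, Python scripts to look and compute and a tool call to move; the robot and the scene stay as the last step left them, time stands still between calls to the robot, and variables do not carry over. Pictures are saved under pics/ and viewed, and the job is handed in when it is done.

Besides the shell and the picture viewer there is one more tool, called after "Request:" as name([rows], argument=value, ...), one row to a line, values as JSON. arm_command: Moves the arm, as the interface text tells. Its arguments: {"type":"object","properties":{"commands":{"type":"array"},"grip":{"type":"number"},"squeeze":{"type":"number"}},"required":["commands"]}

```bash
ls; mkdir -p pics; cat > h.py <<'E'
import numpy as np, cv2
from workcell import sensors, imaging, order, bot
from scipy.spatial.transform import Rotation as R
def grab(n,fn):
    ci=imaging.camera_info(n); im=imaging.grab_frame(n); cv2.imwrite('pics/'+fn+'.png',im[:,:,::-1]); np.save('pics/'+fn+'.npy',im)
    import pickle; pickle.dump(ci,open('pics/'+fn+'.pkl','wb')); return im,ci
def load(fn):
    import pickle; return np.load('pics/'+fn+'.npy'),pickle.load(open('pics/'+fn+'.pkl','rb'))
def Rm(ci):
    a=np.array(ci['attitude'],float)
    return a if a.shape==(3,3) else R.from_euler('xyz',a).as_matrix()
def ray(ci,u,v,z):
    d=Rm(ci)@np.array([(u-ci['cx'])/ci['fx'],(v-ci['cy'])/ci['fy'],1]); o=np.array(ci['origin'])
    return o+d*(z-o[2])/d[2]
def proj(ci,p):
    c=Rm(ci).T@(np.array(p)-np.array(ci['origin'])); return ci['cx']+ci['fx']*c[0]/c[2], ci['cy']+ci['fy']*c[1]/c[2]
E
python3 - <<'E'
from h import *
for n in('scene','top'):
    im,ci=grab(n,n+'0'); print(ci)
print(sensors.observe())
E
```

```text
pics
{'fx': 431.5753191069906, 'fy': 431.5753191069906, 'cx': 258.62269691078285, 'cy': 193.25655812167923, 'origin': array([1.20952572, 0.07634446, 0.72574381]), 'attitude': array([-2.35492359,  0.01054392,  1.5436482 ])}
{'fx': 434.5215029952318, 'fy': 434.5215029952318, 'cx': 261.1282219949462, 'cy': 195.84296559509403, 'origin': array([0.42775684, 0.09108479, 1.2041206 ]), 'attitude': array([-3.04477846,  0.02844066, -1.55795844])}
{'clock': 0.1, 'qpos': array([ 1.16481487,  0.52196474, -0.03629821,  1.59996785,  0.02118888,
        1.02108408, -0.11278564]), 'qd': array([ 7.68980633e-05, -1.40592715e-03,  3.58425279e-04, -5.70804290e-04,
        8.78373972e-04, -1.16080725e-03,  3.63192322e-05]), 'joint_efforts': array([ 7.70624232e-03, -9.28489780e+01,  1.98631436e+00, -3.70532048e+01,
        1.83678302e-02,  5.42211739e-03, -1.12166532e-05]), 'position': array([ 0.20578916, -0.58980801,  0.21827114]), 'tool_rot': array([-1.4959063 ,  1.56975686,  1.98144035]), 'force': array([0.10733028, 1.10133908, 0.16748478]), 'moment': array([-0.02430791, -0.00350015,  0.03708008]), 'grip_width': 0.08556438868508577}
```

View pics/top0.png

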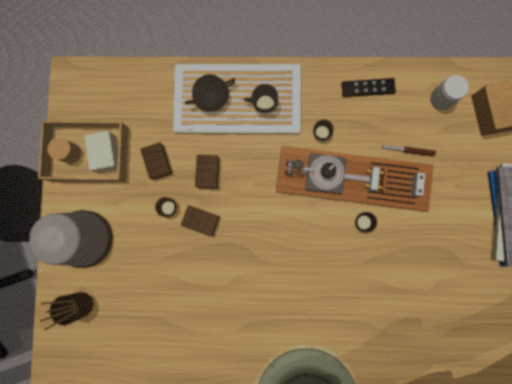

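View pics/scene0.png

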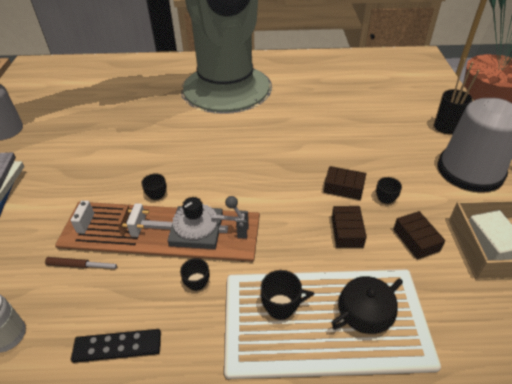

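Three brick candidates in the top view are at pixels (156,160), (207,171) and (200,220). The nearest to the base (bottom, ~(305,385)) is (200,220). I'll measure it and check it in a crop.

```bash
python3 - <<'E'
from h import *
im,ci=load('top0')
for p in [(156,160),(207,171),(200,220)]:
    w=ray(ci,*p,0.04); print(p,w,np.hypot(*w[:2]))
# dark brick mask
g=im.astype(int).sum(2)
m=((g<200)).astype(np.uint8)
cs,_=cv2.findContours(m,cv2.RETR_EXTERNAL,cv2.CHAIN_APPROX_NONE)
for c in cs:
    if cv2.contourArea(c)>60:
        r=cv2.minAreaRect(c); print(np.round(r[0]),np.round(r[1]),round(r[2]),cv2.contourArea(c))
cv2.imwrite('pics/crop1.png',cv2.resize(im[130:250,130:250,::-1],(600,600),interpolation=cv2.INTER_CUBIC))
cv2.imwrite('pics/crop2.png',cv2.resize(im[135:225,265:445,::-1],(800,400),interpolation=cv2.INTER_CUBIC))
sc,_=load('scene0')
cv2.imwrite('pics/crop3.png',cv2.resize(sc[170:270,50:270,::-1],(792,360),interpolation=cv2.INTER_CUBIC))
E
```

```text
(156, 160) [0.63596074 0.41439445 0.04      ] 0.7590578483127782
(207, 171) [0.60676614 0.27367056 0.04      ] 0.6656280686627687
(200, 220) [0.47350772 0.28925054 0.04      ] 0.5548652363124493
[310. 376.] [14. 59.] 90 555.5
[ 71. 308.] [28. 46.] 72 1007.5
[366. 222.] [19. 21.] 90 300.5
[ 90. 239.] [44. 56.] 6 1618.0
[200. 221.] [34. 20.] 20 615.5
[166. 207.] [18. 20.] 90 294.0
[392. 193.] [47.  5.] 7 61.5
[495. 199.] [62. 10.] 85 317.5
[ 20. 262.] [194.  41.] 90 5717.5
[328. 171.] [13. 13.] 37 116.5
[207. 172.] [32. 22.] 90 654.0
[419. 151.] [30.  5.] 7 121.5
[156. 161.] [34. 23.] 72 689.5
[ 73. 154.] [13. 19.] 24 163.5
[124. 153.] [ 8. 56.] 4 236.0
[ 79. 149.] [75. 52.] 1 445.0
[323. 130.] [20. 18.] 90 292.0
[486. 116.] [50. 29.] 55 631.5
[265.  99.] [28. 28.] 45 558.5
[368.  87.] [15. 53.] 86 656.5
[210.  91.] [37. 40.] 22 1025.0
```

View pics/crop1.png

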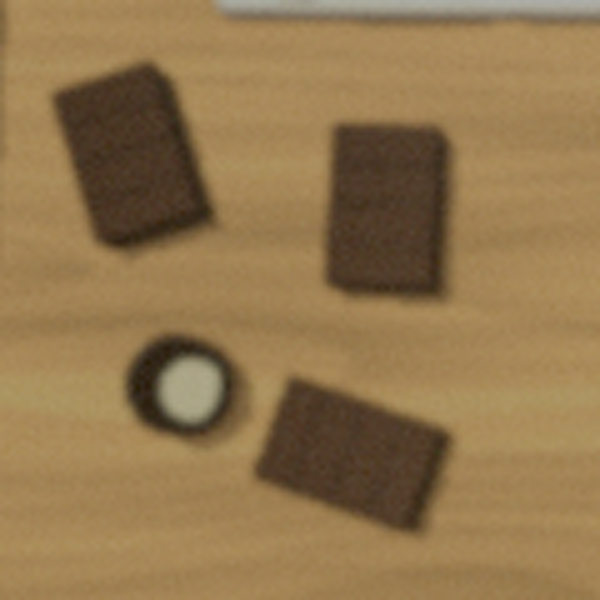

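View pics/crop2.png

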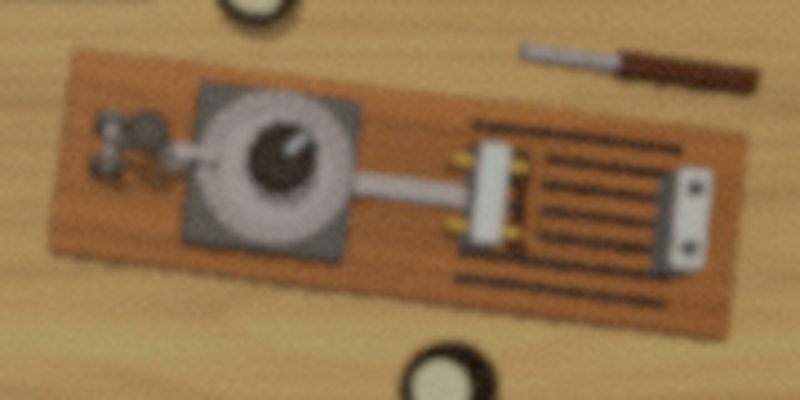

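View pics/crop3.png

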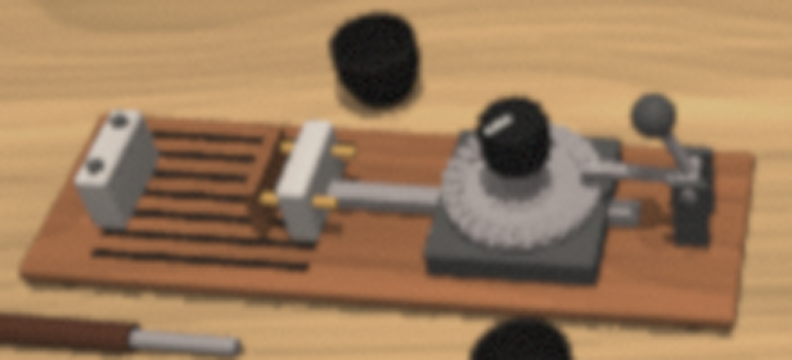

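The target brick is the one at crop (355,455), full image (200,221), nearest the base. The board's corners are clear at crop2 (75,50), (745,133), (727,338) and (50,252). Next is the clamp pose and a more exact brick pose.

```bash
cat > m1.py <<'E'
from h import *
from scipy.optimize import least_squares
T,ct=load('top0'); S,cs=load('scene0')
# board corners: sub-pixel by mask reddish-brown
for im,ci,n,box in((T,ct,'top',(265,135,445,225)),(S,cs,'scene',(50,190,270,270))):
    hsv=cv2.cvtColor(im,cv2.COLOR_RGB2HSV); x0,y0,x1,y1=box
    print(n, hsv[160,285] if n=='top' else hsv[250,80], hsv[230,250])
k=4.4444
top=[(265+a/k-.5+.1,135+b/k-.4) for a,b in[(75,50),(745,133),(727,338),(50,252)]]
loc=np.array([[65,315],[65,-105],[-65,-105],[-65,315]])/1000
W=np.array([ray(ct,*p,0.018)[:2] for p in top]); print(W)
# which x side? clamp y from bed to knob; z up; check chirality
def fit(L,W):
    a=L-L.mean(0); b=W-W.mean(0)
    th=np.arctan2((a[:,0]*b[:,1]-a[:,1]*b[:,0]).sum(),(a*b).sum()); Rr=np.array([[np.cos(th),-np.sin(th)],[np.sin(th),np.cos(th)]])
    t=W.mean(0)-Rr@L.mean(0); return th,t,np.abs(L@Rr.T+t-W).max()
print(fit(loc,W)); th,t,_=fit(loc,W)
# features in clamp frame
def cl(w): return np.array([[np.cos(th),np.sin(th)],[-np.sin(th),np.cos(th)]])@(np.array(w)[:2]-t)
k2=3.6
for nm,(a,b),z in [('knobtop',(283,157),.104),('ball',(148,130),.111)]:
    w=ray(ct,265+a/k-.4,135+b/k-.4,z); print(nm,w,cl(w)*1000)
for nm,(a,b),z in [('knobtop',(514,125),.104),('ball',(653,115),.111)]:
    w=ray(cs,50+a/k2-.4,170+b/k2-.4,z); print('sc',nm,w,cl(w)*1000)
for im,ci,box in((T,ct,(175,195,230,245)),(S,cs,(315,160,375,205))):
    x0,y0,x1,y1=box; g=im[y0:y1,x0:x1].astype(int).sum(2); m=(g<235).astype(np.uint8)
    c=max(cv2.findContours(m,0,1)[0],key=cv2.contourArea); r=cv2.minAreaRect(c); bp=cv2.boxPoints(r)+[x0,y0]; print(bp.round(1))
    P=np.array([ray(ci,*p,0.04)[:2] for p in bp]); print(P.round(4), P.mean(0),np.linalg.norm(np.diff(P,axis=0),axis=1),np.degrees(np.arctan2(*(P[1]-P[0])[::-1])))
cv2.imwrite('pics/crop4.png',cv2.resize(T[195:245,175:230,::-1],(660,600),interpolation=cv2.INTER_CUBIC))
E
python3 m1.py
```

```text
top [ 13 149 139] [ 18 124 165]
scene [ 16 112 107] [ 12 144 158]
[[ 0.6822891   0.0716913 ]
 [ 0.63322287 -0.34020762]
 [ 0.50686893 -0.32623856]
 [ 0.55548241  0.08605698]]
(np.float64(-0.11740073824878956), array([ 0.58216705, -0.2314517 ]), np.float64(0.0031348323947397727))
knobtop [ 0.60230527 -0.04656645  0.104     ] [ -1.65624437 185.9713936 ]
ball [0.61615025 0.03113598 0.111     ] [  2.99205781 264.7606357 ]
sc knobtop [ 0.61245988 -0.04610957  0.104     ] [  8.37495355 187.61455673]
sc ball [0.61440827 0.03125823 0.111     ] [  1.2477518  264.67800659]
[[180.3 224.9]
 [187.6 204.9]
 [220.2 216.8]
 [212.9 236.8]]
[[0.4596 0.3421]
 [0.5138 0.324 ]
 [0.4828 0.235 ]
 [0.429  0.2534]] [0.47130194 0.28864698] [0.05705108 0.09424031 0.05677569] -18.472193323185294
[[322.2 192.2]
 [327.5 165.3]
 [365.4 172.9]
 [360.  199.8]]
[[0.5242 0.2308]
 [0.4333 0.2557]
 [0.4637 0.3407]
 [0.551  0.3111]] [0.49304796 0.28456424] [0.09419451 0.09032462 0.09219646] 164.6652282001643
```

View pics/crop4.png

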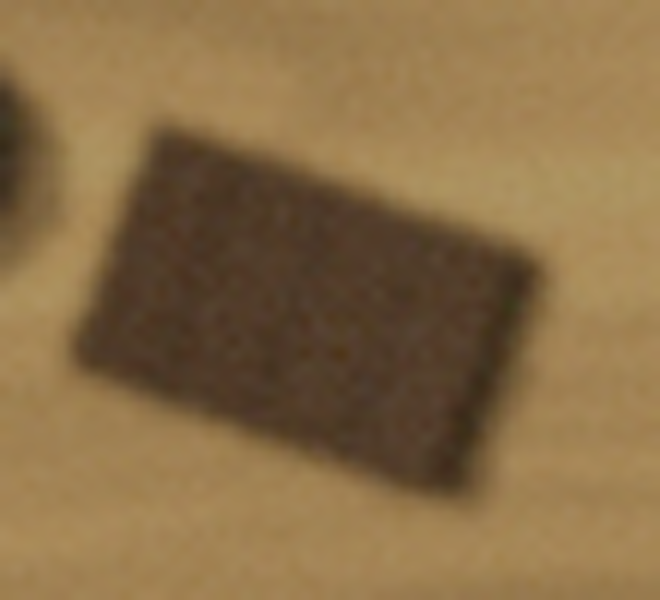

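The crop confirms the target brick, with its top-face centre near crop (300,310). I'll now move over the clamp for a wrist view, working out tool deltas with a helper.

```bash
cat >> h.py <<'E'
CL=dict(t=np.array([0.5822,-0.2315]),th=-0.1174)
import json,os
if os.path.exists('clamp.json'):
    _d=json.load(open('clamp.json')); CL=dict(t=np.array(_d['t']),th=_d['th'])
def cw(x,y,z=0):  # clamp mm -> world m
    c,s=np.cos(CL['th']),np.sin(CL['th']); return np.array([*(CL['t']+np.array([[c,-s],[s,c]])@np.array([x,y])/1000),z/1000])
def wc(p):
    c,s=np.cos(CL['th']),np.sin(CL['th']); return np.array([[c,s],[-s,c]])@(np.array(p)[:2]-CL['t'])*1000
def go(target,openyaw=None,s=None):
    """tool deltas in cm to target TCP (world m); openyaw: world yaw of tool y axis (mod pi); twist for pointing down"""
    s=s or sensors.observe(); M=R.from_euler('xyz',s['tool_rot']).as_matrix()
    d=M.T@(np.array(target)-s['position'])*100
    y=M[:,1]; cur=np.arctan2(y[1],y[0]); out='dx %.2f dy %.2f dz %.2f'%tuple(d)
    if openyaw is not None:
        tw=-(openyaw-cur); tw=(tw+np.pi/2)%np.pi-np.pi/2; out+=' twist %.3f (or %.3f) q7 %.2f'%(tw,tw-np.sign(tw)*np.pi,s['qpos'][6])
    print(out,'| tcp',s['position'].round(4),'yawY %.3f'%cur,'tilt',M[:,0].round(3),'rows>=%.1f'%(np.linalg.norm(d)/4.17),'t',s['clock'].round(2),'w',round(s['grip_width'],4),'F',s['force'].round(1),'M',s['moment'].round(2))
E
python3 - <<'E'
from h import *
s=sensors.observe(); ci=imaging.camera_info('wrist'); print(ci, ci['origin']-s['position'],Rm(ci))
go(cw(0,185,260),CL['th'])
E
```

```text
{'fx': 302.2496080324331, 'fy': 302.2496080324331, 'cx': 255.66154930780067, 'cy': 192.8697027377685, 'origin': array([ 0.27954511, -0.564455  ,  0.37309437]), 'attitude': array([ 2.82671861e+00,  1.22432520e-03, -1.23551095e+00])} [0.07375595 0.02535301 0.15482322] [[ 0.32903842 -0.89776474 -0.29283475]
 [-0.94431574 -0.31321967 -0.10080289]
 [-0.00122432  0.30969648 -0.95083468]]Traceback (most recent call last):
  File "<stdin>", line 3, in <module>
  File "h.py", line 32, in go
    print(out,'| tcp',s['position'].round(4),'yawY %.3f'%cur,'tilt',M[:,0].round(3),'rows>=%.1f'%(np.linalg.norm(d)/4.17),'t',s['clock'].round(2),'w',round(s['grip_width'],4),'F',s['force'].round(1),'M',s['moment'].round(2))
                                                                                                                              ^^^^^^^^^^^^^^^^
AttributeError: 'float' object has no attribute 'round'
```

```bash
sed -i "s/s\['clock'\].round(2)/round(float(s['clock']),2)/" h.py; python3 - <<'E'
from h import *
go([0.54,-0.11,0.26],CL['th'])
go([0.54,-0.11,0.26],CL['th']+np.pi/2)
E
```

```text
dx -4.14 dy -34.29 dz -47.36 twist -1.118 (or 2.024) q7 -0.11 | tcp [ 0.2058 -0.5898  0.2183] yawY -1.235 tilt [-0.     0.001 -1.   ] rows>=14.1 t 0.1 w 0.0856 F [0.1 1.1 0.2] M [-0.02 -0.    0.04]
dx -4.14 dy -34.29 dz -47.36 twist 0.453 (or -2.688) q7 -0.11 | tcp [ 0.2058 -0.5898  0.2183] yawY -1.235 tilt [-0.     0.001 -1.   ] rows>=14.1 t 0.1 w 0.0856 F [0.1 1.1 0.2] M [-0.02 -0.    0.04]
```

Request:
arm_command([
  {"dx": -1,"dy": -4,"dz": -5,"twist": -0.1},
  {"dx": -2,"dy": -6,"dz": -8,"twist": -0.2},
  {"dx": -3,"dy": -8,"dz": -11,"twist": -0.3},
  {"dx": -4,"dy": -10,"dz": -14,"twist": -0.4},
  {"dx": -4,"dy": -15,"dz": -20,"twist": -0.5},
  {"dx": -4,"dy": -19,"dz": -26,"twist": -0.6},
  {"dx": -4,"dy": -22,"dz": -30,"twist": -0.7},
  {"dx": -4,"dy": -25,"dz": -34,"twist": -0.8},
  {"dx": -4,"dy": -28,"dz": -38,"twist": -0.9},
  {"dx": -4,"dy": -31,"dz": -42,"twist": -1.0},
  {"dx": -4.1,"dy": -34.3,"dz": -47.4,"twist": -1.1},
  {"dx": -4.1,"dy": -34.3,"dz": -47.4,"twist": -1.12},
], grip=1)

```text
clock: 1.1
position: [0.4882, -0.1806, 0.259]
tool_rot: [-2.521, 1.57, 2.082]
force: [0.2, -0.9, -0.3]
grip_width: -0.0002
```

Request:
arm_command([
  {"dx": 0,"dy": 0,"dz": 0,"twist": 0},
  {"dx": 0,"dy": 0,"dz": 0,"twist": 0},
])

```text
clock: 1.27
position: [0.4892, -0.1783, 0.2587]
tool_rot: [-2.69, 1.569, 1.919]
force: [0.4, -0.8, 0.7]
grip_width: -0.0003
```

```bash
python3 - <<'E'
from h import *
go([0.54,-0.11,0.26],CL['th'])
print(sensors.observe()['qd'].round(3))
grab('wrist','w1'); 
E
```

```text
dx -0.12 dy 4.35 dz -7.32 twist 0.013 (or -3.128) q7 -0.03 | tcp [ 0.4892 -0.1783  0.2587] yawY -0.104 tilt [-0.001  0.002 -1.   ] rows>=2.0 t 1.27 w -0.0003 F [ 0.4 -0.8  0.7] M [-0.11  0.03  0.01]
[ 0.052 -0.01   0.046  0.012  0.001  0.     0.015]
```

View pics/w1.png

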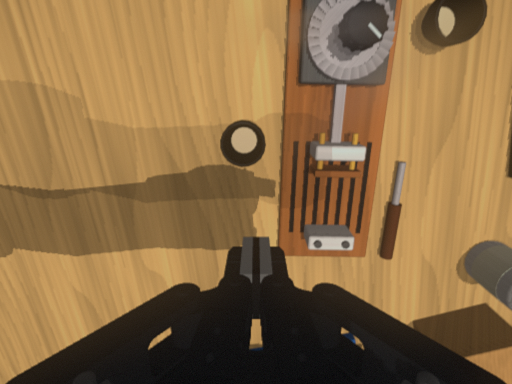

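The wrist view shows the bed side of the clamp, with the stop at (329,238), the jaw at (338,152) and board corners at (280,254) and (366,256). Next view: the knob and pawl side.

```bash
python3 - <<'E'
from h import *
go(cw(-40,130,260),CL['th'])
E
```

```text
dx -0.14 dy 6.02 dz -8.94 twist 0.010 (or -3.132) q7 -0.03 | tcp [ 0.4883 -0.1801  0.2586] yawY -0.107 tilt [-0.001  0.001 -1.   ] rows>=2.6 t 1.32 w 0.0001 F [-0.1 -0.5 -0.7] M [-0.02  0.04 -0.01]
```

Request:
arm_command([
  {"dx": -0.1,"dy": 2,"dz": -3,"twist": 0},
  {"dx": -0.1,"dy": 4,"dz": -6,"twist": 0.01},
  {"dx": -0.1,"dy": 6,"dz": -9,"twist": 0.01},
  {"dx": -0.1,"dy": 6,"dz": -9,"twist": 0.01},
  {"dx": -0.1,"dy": 6,"dz": -9,"twist": 0.01},
])

```text
clock: 1.73
position: [0.5577, -0.0967, 0.2591]
tool_rot: [-2.069, 1.568, 2.527]
force: [-0.5, -0.8, 0.1]
grip_width: -0.0001
```

```bash
python3 - <<'E'
from h import *
grab('wrist','w2'); 
go(cw(-40,130,260),CL['th'])
E
```

```text
dx -0.08 dy 0.05 dz -0.05 twist -0.001 (or 3.140) q7 -0.24 | tcp [ 0.5571 -0.0981  0.2592] yawY -0.118 tilt [-0.002  0.001 -1.   ] rows>=0.0 t 1.78 w -0.0002 F [-0.1 -0.2  0.2] M [-0.05 -0.01  0.  ]
```

View pics/w2.png

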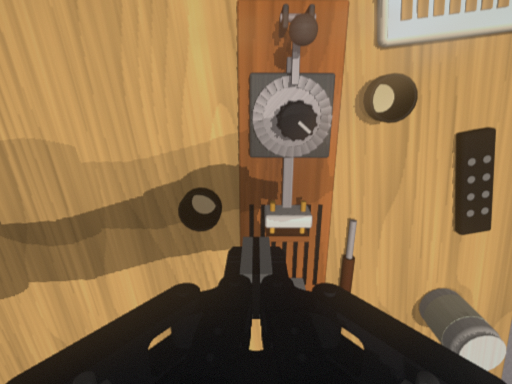

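w2 shows the pawl ball (303,29), the knob (298,121) and the jaw (288,215). I'll enlarge both for accurate points.

```bash
python3 - <<'E'
from h import *
a,_=load('w1');b,_=load('w2')
cv2.imwrite('pics/w1c.png',cv2.resize(a[120:265,265:400,::-1],None,fx=4,fy=4,interpolation=cv2.INTER_CUBIC))
cv2.imwrite('pics/w2c.png',cv2.resize(b[0:170,225:360,::-1],None,fx=3.5,fy=3.5,interpolation=cv2.INTER_CUBIC))
E
```

```text
(no output)
```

View pics/w1c.png

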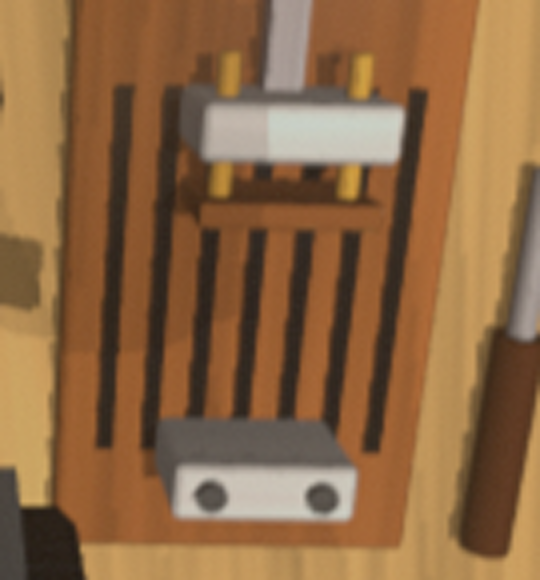

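View pics/w2c.png

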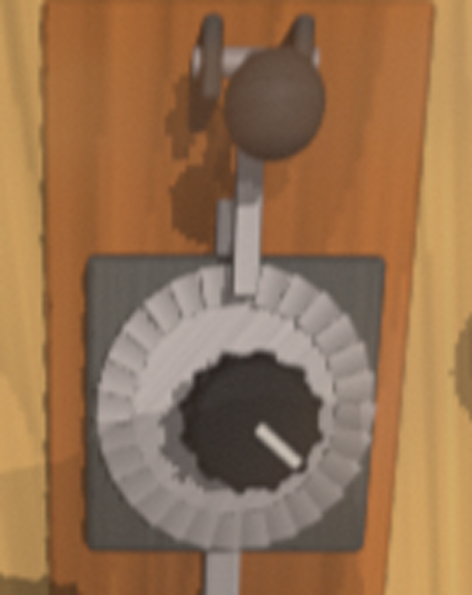

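```bash
cat > m2.py <<'E'
from h import *
from scipy.optimize import least_squares
_,c1=load('w1');_,c2=load('w2');_,ct=load('top0')
k=4.4444
P=[('bl',c1,(278.6,254.9),18,(-65,-105)),('br',c1,(364.9,256.6),18,(65,-105)),
('ball',c2,(303.4,29.2),111,(0,263.7)),('knob',c2,(296.5,120.4),104,(0,185)),('wheel',c2,(292.2,116.4),55,(0,185)),
('tknob',ct,(265+283/k-.4,135+157/k-.4),104,(0,185)),('tball',ct,(265+148/k-.4,135+130/k-.4),111,(0,263.7))]
for n,p,l in zip('abcd',[(75,50),(745,133),(727,338),(50,252)],[(65,315),(65,-105),(-65,-105),(-65,315)]):
    P.append(('t'+n,ct,(265+p[0]/k-.4,135+p[1]/k-.4),18,l))
W=[ray(c,*uv,z/1000) for _,c,uv,z,_ in P]
wt=np.array([1 if c is not ct else .5 for _,c,*_ in P])
def f(x):
    CL['t']=x[:2];CL['th']=x[2]
    return ((np.array([wc(w) for w in W])-np.array([p[4] for p in P]))*wt[:,None]).ravel()
r=least_squares(f,[.582,-.2315,-.117],loss='soft_l1',f_scale=1.5); f(r.x); print(r.x)
for p,w in zip(P,W): print(p[0],(wc(w)-p[4]).round(1))
import json; json.dump(dict(t=list(r.x[:2]),th=r.x[2]),open('clamp.json','w'))
for n,uv,z in [('stopL',(265+174/4,120+468/4),60),('stopR',(265+354/4,120+466/4),60),('padL',(265+203/4,120+228/4),57),('padR',(265+379/4,120+226/4),57),('padbackL',(265+203/4,120+207/4),57),('jawfront L',(265+205/4,120+163/4),61),('jawfrontR',(265+402/4,120+163/4),61)]:
    print(n,wc(ray(c1,uv[0]-.4,uv[1]-.4,z/1000)).round(1))
p=ray(c2,296.5,120.4,.104);q=ray(c2,225+297/3.5,465/3.5,.104); print('line ang clamp',np.arctan2(*(wc(q)-wc(p))[::-1]))
E
python3 m2.py
```

```text
[ 0.58178168 -0.23043156 -0.12095768]
bl [1.3 0.6]
br [-1.3  0. ]
ball [0.6 0.8]
knob [-1.  -0.8]
wheel [ 0.1 -0.1]
tknob [-1.8 -0. ]
tball [2.6 0.1]
ta [-1.7 -3. ]
tb [-0.7  2.2]
tc [2.2 0.9]
td [ 0.7 -4. ]
stopL [-30.6 -53.5]
stopR [ 27.3 -51.8]
padL [-26.8  25.7]
padR [26.7 27.2]
padbackL [-27.3  32.3]
jawfront L [-28.6  46.6]
jawfrontR [29.7 47.6]
line ang clamp -0.7159403197963159
```

Clamp fit residuals are about 1 mm in the wrist views. The stop face is at y≈-52.5 and the pad face at ≈26.5, which puts the knob at ≈2.3 rad. Now to the pawl.

```bash
python3 - <<'E'
from h import *
go(cw(0,230,200),CL['th'])
E
```

```text
dx 5.92 dy 4.08 dz -10.15 twist 0.002 (or -3.139) q7 -0.24 | tcp [ 0.5571 -0.0981  0.2592] yawY -0.118 tilt [-0.002  0.001 -1.   ] rows>=3.0 t 1.78 w -0.0002 F [-0.1 -0.2  0.2] M [-0.05 -0.01  0.  ]
```

Request:
arm_command([
  {"dx": 2,"dy": 1.4,"dz": -3.4},
  {"dx": 4,"dy": 2.8,"dz": -6.8},
  {"dx": 5.9,"dy": 4.1,"dz": -10.1},
  {"dx": 5.9,"dy": 4.1,"dz": -10.1},
  {"dx": 5.9,"dy": 4.1,"dz": -10.1},
  {"dx": 5.9,"dy": 4.1,"dz": -10.1},
])

```text
validation failed for argument at $.co...
```

```bash
python3 - <<'E'
from h import *
go(cw(0,230,112),CL['th'])
go(cw(0,283,112),CL['th'])
E
```

```text
dx 14.72 dy 4.10 dz -10.15 twist 0.002 (or -3.139) q7 -0.24 | tcp [ 0.5571 -0.0981  0.2592] yawY -0.118 tilt [-0.002  0.001 -1.   ] rows>=4.4 t 1.78 w -0.0002 F [-0.1 -0.2  0.2] M [-0.05 -0.01  0.  ]
dx 14.72 dy 4.12 dz -15.45 twist 0.002 (or -3.139) q7 -0.24 | tcp [ 0.5571 -0.0981  0.2592] yawY -0.118 tilt [-0.002  0.001 -1.   ] rows>=5.2 t 1.78 w -0.0002 F [-0.1 -0.2  0.2] M [-0.05 -0.01  0.  ]
```

All four keys are needed in each row.

Request:
arm_command([
  {"dx": 1,"dy": 1.4,"dz": -3.4,"twist": 0},
  {"dx": 2,"dy": 2.8,"dz": -6.8,"twist": 0},
  {"dx": 4,"dy": 4.1,"dz": -10.1,"twist": 0},
  {"dx": 6,"dy": 4.1,"dz": -10.1,"twist": 0},
  {"dx": 9,"dy": 4.1,"dz": -10.1,"twist": 0},
  {"dx": 12,"dy": 4.1,"dz": -10.1,"twist": 0},
  {"dx": 14.5,"dy": 4.1,"dz": -10.1,"twist": 0},
  {"dx": 14.7,"dy": 4.1,"dz": -10.1,"twist": 0},
  {"dx": 14.7,"dy": 4.1,"dz": -10.1,"twist": 0},
  {"dx": 14.7,"dy": 4.1,"dz": -10.1,"twist": 0},
])

```text
clock: 2.62
position: [0.6099, -0.0037, 0.1136]
tool_rot: [-1.807, 1.57, 2.785]
force: [-0.1, 0.2, 0.1]
grip_width: 0.0
```

```bash
python3 - <<'E'
from h import *
go(cw(0,283,112),CL['th'])
E
```

```text
dx 0.17 dy -0.05 dz -5.45 twist 0.001 (or -3.141) q7 -0.50 | tcp [ 0.6099 -0.0037  0.1136] yawY -0.120 tilt [-0.001  0.    -1.   ] rows>=1.3 t 2.62 w 0.0 F [-0.1  0.2  0.1] M [-0.01 -0.06 -0.01]
```

Request:
arm_command([
  {"dx": 0.1,"dy": 0,"dz": -0.8,"twist": 0},
  {"dx": 0.1,"dy": 0,"dz": -1.6,"twist": 0},
  {"dx": 0.1,"dy": 0,"dz": -2.4,"twist": 0},
  {"dx": 0.1,"dy": 0,"dz": -3.2,"twist": 0},
  {"dx": 0.1,"dy": 0,"dz": -4.0,"twist": 0},
  {"dx": 0.1,"dy": 0,"dz": -4.8,"twist": 0},
  {"dx": 0.1,"dy": 0,"dz": -5.4,"twist": 0},
  {"dx": 0.1,"dy": 0,"dz": -5.5,"twist": 0},
  {"dx": 0.1,"dy": 0,"dz": -5.5,"twist": 0},
  {"dx": 0.1,"dy": 0,"dz": -5.5,"twist": 0},
])

```text
clock: 3.45
position: [0.6164, 0.0506, 0.1125]
tool_rot: [-1.415, 1.57, -3.106]
force: [0.6, -0.7, -0.3]
grip_width: -0.0001
```

```bash
python3 - <<'E'
from h import *
go(cw(0,185,190),CL['th'])
grab('scene','s1'); a,_=load('s1'); cv2.imwrite('pics/s1c.png',cv2.resize(a[100:270,50:270,::-1],None,fx=3,fy=3))
E
```

```text
dx -7.75 dy -0.06 dz 9.82 twist 0.001 (or -3.141) q7 -0.58 | tcp [0.6164 0.0506 0.1125] yawY -0.120 tilt [-0.001 -0.    -1.   ] rows>=3.0 t 3.45 w -0.0001 F [ 0.6 -0.7 -0.3] M [-0.02  0.03 -0.04]
```

View pics/s1c.png

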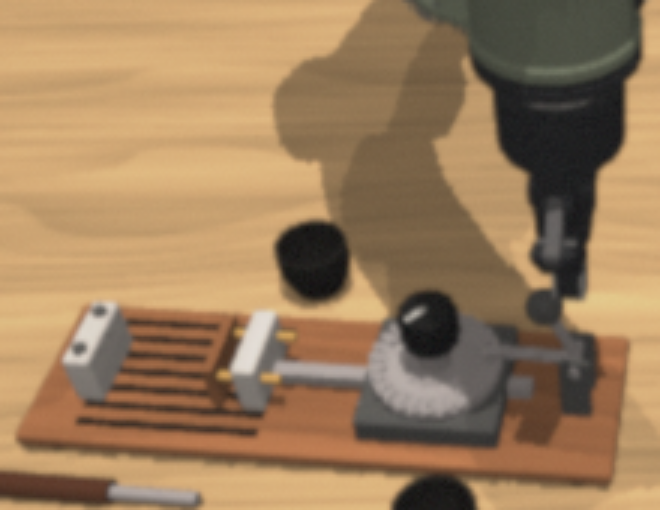

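The ball (crop 545,307) is still in the down position and the fingers have passed it. I'll check the geometry by projecting the known points.

```bash
python3 - <<'E'
from h import *
print(bot.tip_extent)
im,ci=load('s1'); v=im.copy()
s=sensors.observe(); p=s['position']
for q,c in [(p,(255,0,0)),(p-[0,0,bot.tip_extent],(255,255,0)),(cw(0,263.7,111),(0,255,0)),(cw(0,312,108),(0,255,255)),(cw(0,185,104),(0,0,255))]:
    u=proj(ci,q); print(np.round(u)); cv2.circle(v,tuple(int(round(x)) for x in u),1,c,-1)
cv2.imwrite('pics/s1d.png',cv2.resize(v[140:260,160:280,::-1],None,fx=5,fy=5,interpolation=cv2.INTER_CUBIC))
E
```

```text
0.008
[241. 201.]
[241. 204.]
[231. 201.]
[255. 204.]
[192. 201.]
```

View pics/s1d.png

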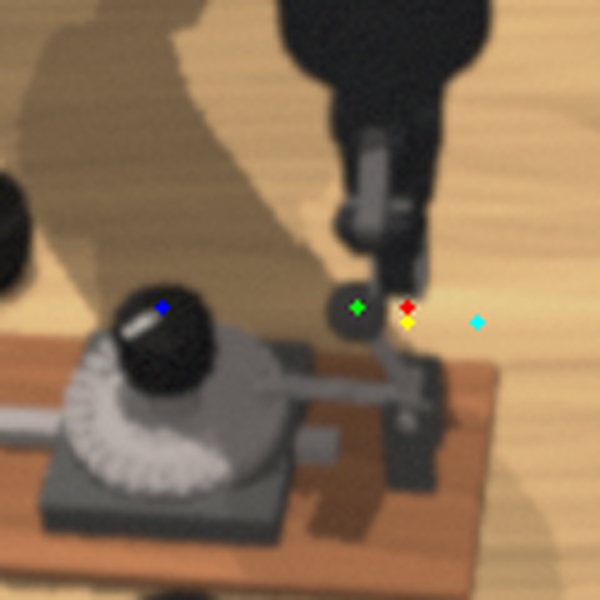

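```bash
python3 - <<'E'
from h import *
s=sensors.observe(); p=s['position']
im,ci=grab('wrist','w3'); v=im.copy(); print(sensors.observe()['position']-p)
for q,c in [(p,(255,0,0)),(p-[0,0,bot.tip_extent],(255,255,0)),(cw(0,263.7,111),(0,255,0)),(cw(0,285,66),(0,255,255))]:
    u=proj(ci,q); print(np.round(u)); cv2.circle(v,tuple(int(round(x)) for x in u),1,c,-1)
cv2.imwrite('pics/w3d.png',cv2.resize(v[180:300,180:330,::-1],None,fx=5,fy=5,interpolation=cv2.INTER_CUBIC))
im,ci=grab('top','t3');v=im.copy()
for q,c in [(p,(255,0,0)),(cw(0,263.7,111),(0,255,0))]:
    u=proj(ci,q); print(np.round(u)); 
cv2.imwrite('pics/t3d.png',cv2.resize(v[120:220,240:360,::-1],None,fx=5,fy=5,interpolation=cv2.INTER_CUBIC))
E
```

```text
[-1.66268003e-06 -1.06391482e-04 -7.54683912e-07]
[258. 240.]
[258. 234.]
[257. 268.]
[257. 208.]
[290. 164.]
[298. 165.]
```

View pics/w3d.png

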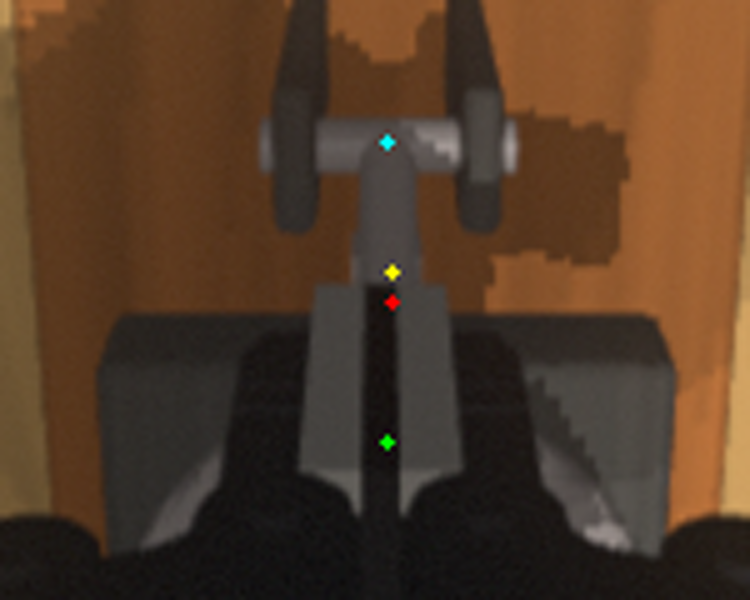

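The fingertips (crop 387,285) look higher than the given tip extent suggests. I'll triangulate the tip across the two views.

```bash
python3 - <<'E'
from h import *
_,a=load('s1');_,b=load('w3')
for z in np.arange(.095,.14,.005):
    print(round(z,3),wc(ray(a,239.6,199,z)).round(1),wc(ray(b,257.4,237,z)).round(1))
s=sensors.observe(); print(wc(s['position']),s['position'])
E
```

```text
0.095 [-23.1 277.2] [  0.4 276.2]
0.1 [-18.2 278. ] [  0.4 278.7]
0.105 [-13.4 278.9] [  0.4 281.2]
0.11 [ -8.6 279.7] [  0.3 283.7]
0.115 [ -3.7 280.5] [  0.3 286.1]
0.12 [  1.1 281.3] [  0.3 288.6]
0.125 [  5.9 282.1] [  0.3 291.1]
0.13 [ 10.7 283. ] [  0.3 293.5]
0.135 [ 15.6 283.8] [2.00e-01 2.96e+02]
0.14 [ 20.4 284.6] [2.000e-01 2.985e+02]
[  0.57668514 282.98875441] [0.61650041 0.05041996 0.11259795]
```

View pics/t3d.png

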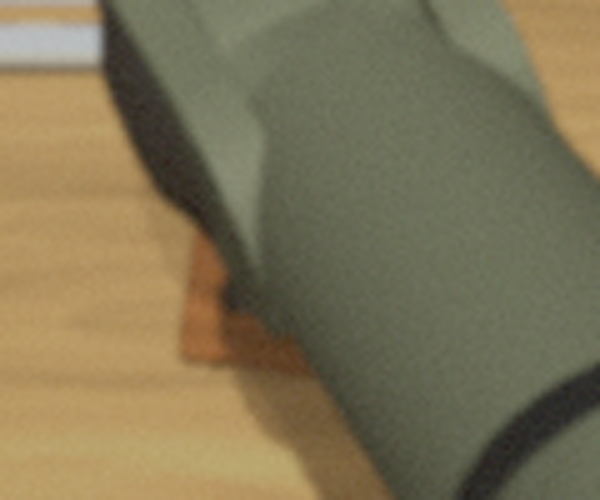

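Triangulation puts the shut tip at about z≈0.12 rather than 0.105, so the fingers passed over the ball. I'll go back, get lower and check in the picture before pushing again.

Request:
arm_command([
  {"dx": -1,"dy": 0,"dz": 1.0,"twist": 0},
  {"dx": -1.5,"dy": 0,"dz": 3,"twist": 0},
  {"dx": -1.5,"dy": 0,"dz": 5.4,"twist": 0},
  {"dx": -1,"dy": 0,"dz": 5.4,"twist": 0},
  {"dx": 0,"dy": 0,"dz": 5.4,"twist": 0},
  {"dx": 1.2,"dy": 0,"dz": 5.4,"twist": 0},
  {"dx": 1.7,"dy": 0,"dz": 5.4,"twist": 0},
  {"dx": 1.7,"dy": 0,"dz": 5.4,"twist": 0},
])

```text
clock: 4.27
position: [0.609, -0.0026, 0.0938]
tool_rot: [-1.554, 1.567, 3.039]
force: [0.2, -0.7, 0.2]
grip_width: -0.0001
```

```bash
python3 - <<'E'
from h import *
go(cw(0,283,95),CL['th'])
p=sensors.observe()['position']
im,ci=grab('scene','s2'); v=im.copy()
for q,c in [(p,(255,0,0)),(p-[0,0,bot.tip_extent],(255,255,0))]:
    u=proj(ci,q); print(np.round(u)); cv2.circle(v,tuple(int(round(x)) for x in u),1,c,-1)
cv2.imwrite('pics/s2d.png',cv2.resize(v[140:260,160:280,::-1],None,fx=5,fy=5,interpolation=cv2.INTER_CUBIC))
E
```

```text
dx -0.12 dy 0.06 dz -5.35 twist 0.001 (or -3.140) q7 -0.51 | tcp [ 0.609  -0.0026  0.0938] yawY -0.120 tilt [-0.004  0.    -1.   ] rows>=1.3 t 4.27 w -0.0001 F [ 0.2 -0.7  0.2] M [-0.02 -0.    0.03]
[215. 206.]
[215. 209.]
```

View pics/s2d.png

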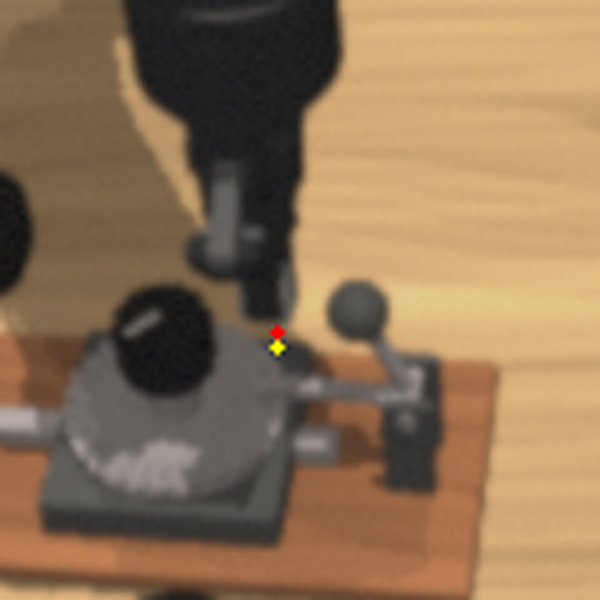

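The tip sits about 8 mm above the reported TCP, near crop (268,318), and slightly toward -y. I'll go 4 mm lower and push the ball.

Request:
arm_command([
  {"dx": 0.4,"dy": 0,"dz": 0,"twist": 0},
  {"dx": 0.4,"dy": 0,"dz": -0.8,"twist": 0},
  {"dx": 0.4,"dy": 0,"dz": -1.6,"twist": 0},
  {"dx": 0.4,"dy": 0,"dz": -2.4,"twist": 0},
  {"dx": 0.4,"dy": 0,"dz": -3.2,"twist": 0},
  {"dx": 0.4,"dy": 0,"dz": -4.0,"twist": 0},
  {"dx": 0.4,"dy": 0,"dz": -4.8,"twist": 0},
  {"dx": 0.4,"dy": 0,"dz": -5.4,"twist": 0},
  {"dx": 0.4,"dy": 0,"dz": -5.7,"twist": 0},
  {"dx": 0.4,"dy": 0,"dz": -5.7,"twist": 0},
  {"dx": 0.4,"dy": 0,"dz": -5.7,"twist": 0},
])

```text
clock: 5.23
position: [0.6162, 0.0539, 0.0906]
tool_rot: [-1.531, 1.568, 3.062]
force: [-1.1, -0.3, -0.4]
grip_width: -0.0001
```

```bash
python3 - <<'E'
from h import *
go(cw(0,283,95),CL['th'])
p=sensors.observe()['position']
im,ci=grab('scene','s3'); v=im.copy()
cv2.imwrite('pics/s3d.png',cv2.resize(v[140:260,160:280,::-1],None,fx=5,fy=5,interpolation=cv2.INTER_CUBIC))
E
```

```text
dx -0.44 dy 0.01 dz 0.35 twist 0.001 (or -3.140) q7 -0.60 | tcp [0.6162 0.0539 0.0906] yawY -0.120 tilt [-0.003  0.    -1.   ] rows>=0.1 t 5.23 w -0.0001 F [-1.1 -0.3 -0.4] M [-0.01  0.    0.04]
```

View pics/s3d.png

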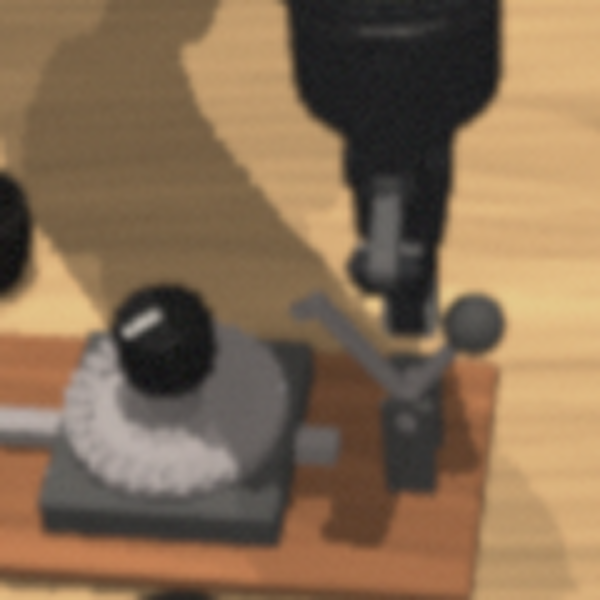

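The pawl is off, with the ball at crop (475,322), which matches the predicted off position. Next I rise and go over the knob.

```bash
python3 - <<'E'
from h import *
go(cw(0,186,66),CL['th'])
E
```

```text
dx 2.47 dy 0.01 dz 10.03 twist 0.001 (or -3.141) q7 -0.60 | tcp [0.6162 0.0538 0.0906] yawY -0.120 tilt [-0.003  0.    -1.   ] rows>=2.5 t 5.28 w 0.0004 F [-0.3  0.5 -0.4] M [-0.04 -0.01  0.  ]
```

Request:
arm_command([
  {"dx": -3,"dy": 0,"dz": 0,"twist": 0},
  {"dx": -7,"dy": 0,"dz": 1,"twist": 0},
  {"dx": -10,"dy": 0,"dz": 4,"twist": 0},
  {"dx": -10,"dy": 0,"dz": 8,"twist": 0},
  {"dx": -10,"dy": 0,"dz": 10,"twist": 0},
  {"dx": -10,"dy": 0,"dz": 10,"twist": 0},
  {"dx": -10,"dy": 0,"dz": 10,"twist": 0},
], grip=-1, squeeze=30)

```text
clock: 5.87
position: [0.6043, -0.0474, 0.1908]
tool_rot: [-1.422, 1.568, -3.116]
force: [0.6, 0.9, 0.1]
grip_width: 0.0833
```

```bash
python3 - <<'E'
from h import *
go(cw(0,186,66),CL['th'])
p=sensors.observe()['position']
im,ci=grab('scene','s4'); v=im.copy()
im,ci=grab('wrist','w4')
u=proj(ci,p); print(u, proj(ci,cw(0,185,104)),wc(p))
cv2.imwrite('pics/s4d.png',np.hstack([cv2.resize(v[120:260,130:270,::-1],None,fx=2.8,fy=2.8),cv2.resize(im[:,60:460,::-1],(408,392))]))
E
```

```text
dx 12.48 dy -0.00 dz -0.16 twist -0.002 (or 3.140) q7 -0.38 | tcp [ 0.6043 -0.0474  0.1908] yawY -0.123 tilt [-0.002 -0.    -1.   ] rows>=3.0 t 5.87 w 0.0833 F [0.6 0.9 0.1] M [ 0.04 -0.01 -0.01]
(np.float64(257.8345521231419), np.float64(242.7177557840046)) (np.float64(257.1437045545975), np.float64(194.10772419388795)) [  0.30447112 184.45338519]
```

View pics/s4d.png

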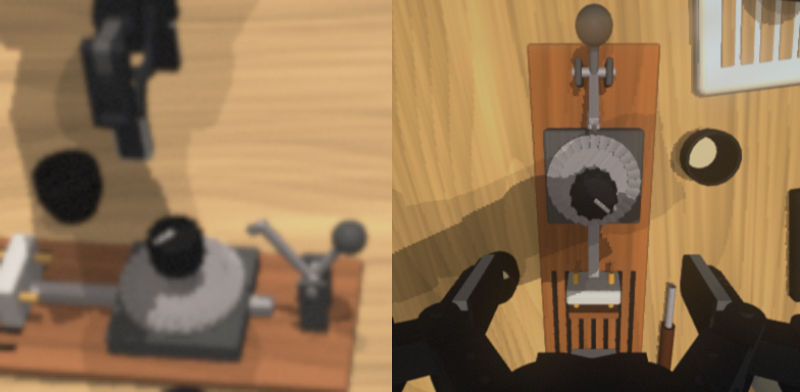

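The knob (crop 594,190) is centred between the open fingers and the pawl stays off. Descending and gripping.

Request:
arm_command([
  {"dx": 3,"dy": 0,"dz": -0.1,"twist": 0},
  {"dx": 6,"dy": 0,"dz": -0.1,"twist": 0},
  {"dx": 9,"dy": 0,"dz": -0.1,"twist": 0},
  {"dx": 11,"dy": 0,"dz": -0.1,"twist": 0},
  {"dx": 12.3,"dy": 0,"dz": -0.1,"twist": 0},
  {"dx": 12.3,"dy": 0,"dz": -0.1,"twist": 0},
  {"dx": 12.3,"dy": 0,"dz": -0.1,"twist": 0},
])

```text
clock: 6.55
position: [0.6045, -0.043, 0.0678]
tool_rot: [-1.837, 1.568, 2.757]
force: [0.3, -0.6, 0.9]
grip_width: 0.0853
```

Request:
arm_command([
  {"dx": 0,"dy": 0,"dz": 0,"twist": 0},
  {"dx": 0,"dy": 0,"dz": 0,"twist": 0},
  {"dx": 0,"dy": 0,"dz": 0,"twist": 0},
  {"dx": 0,"dy": 0,"dz": 0,"twist": 0},
  {"dx": 0,"dy": 0,"dz": 0,"twist": 0},
  {"dx": 0,"dy": 0,"dz": 0,"twist": 0},
], grip=1, squeeze=30)

```text
clock: 7.05
position: [0.6061, -0.0431, 0.0691]
tool_rot: [2.828, 1.57, 1.139]
force: [5.3, -1.0, 7.1]
grip_width: 0.0367
```

```bash
python3 - <<'E'
from h import *
go(cw(0,186,66),CL['th'])
im,ci=grab('scene','s5'); v=im.copy()
im,ci=grab('wrist','w5')
cv2.imwrite('pics/s5d.png',np.hstack([cv2.resize(v[120:260,130:270,::-1],None,fx=2.8,fy=2.8),cv2.resize(im[:,60:460,::-1],(408,392))]))
E
```

```text
dx 0.31 dy -0.15 dz 0.29 twist 0.002 (or -3.139) q7 -0.46 | tcp [ 0.6061 -0.0431  0.0691] yawY -0.119 tilt [ 0.001  0.001 -1.   ] rows>=0.1 t 7.05 w 0.0367 F [ 5.3 -1.   7.1] M [-0.22 -0.94  0.07]
```

View pics/s5d.png

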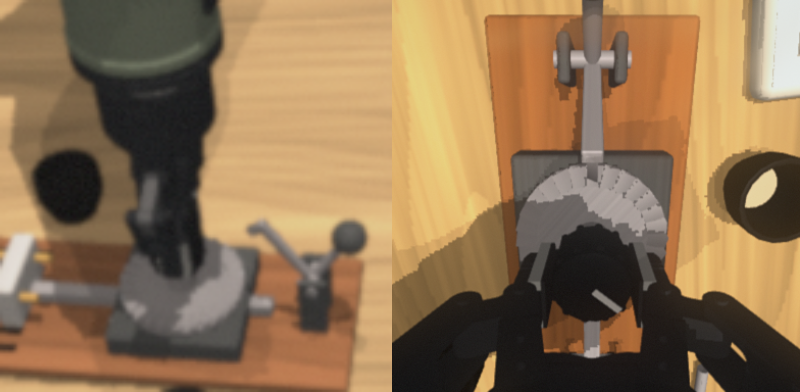

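The knob is gripped at width 36.7 mm. Now turning it counter-clockwise.

Request:
arm_command([
  {"dx": -0.1,"dy": 0,"dz": 0,"twist": -0.05},
  {"dx": -0.1,"dy": 0,"dz": 0,"twist": -0.15},
  {"dx": -0.1,"dy": 0,"dz": 0,"twist": -0.25},
  {"dx": -0.1,"dy": 0,"dz": 0,"twist": -0.35},
  {"dx": -0.1,"dy": 0,"dz": 0,"twist": -0.45},
  {"dx": -0.1,"dy": 0,"dz": 0,"twist": -0.55},
  {"dx": -0.1,"dy": 0,"dz": 0,"twist": -0.65},
  {"dx": -0.1,"dy": 0,"dz": 0,"twist": -0.75},
  {"dx": -0.1,"dy": 0,"dz": 0,"twist": -0.85},
  {"dx": -0.1,"dy": 0,"dz": 0,"twist": -0.95},
  {"dx": -0.1,"dy": 0,"dz": 0,"twist": -1.05},
  {"dx": -0.1,"dy": 0,"dz": 0,"twist": -1.15},
])

```text
clock: 8.15
position: [0.6026, -0.045, 0.0692]
tool_rot: [-2.324, 1.564, -2.86]
force: [-21.0, -6.7, 4.9]
grip_width: 0.0368
```

```bash
python3 - <<'E'
from h import *
go(cw(0,185,66),CL['th']); print(wc(sensors.observe()['position']))
im,ci=grab('scene','s6'); v=im.copy()
cv2.imwrite('pics/s6d.png',cv2.resize(v[160:260,50:270,::-1],None,fx=3.5,fy=3.5))
E
```

```text
dx 0.32 dy -0.08 dz 0.22 twist 1.156 (or -1.986) q7 0.50 | tcp [ 0.6026 -0.045   0.0692] yawY 1.035 tilt [-0.007 -0.002 -1.   ] rows>=0.1 t 8.15 w 0.0368 F [-21.   -6.7   4.9] M [-1.51  4.35 -0.12]
[ -1.71247751 186.62285095]
```

View pics/s6d.png

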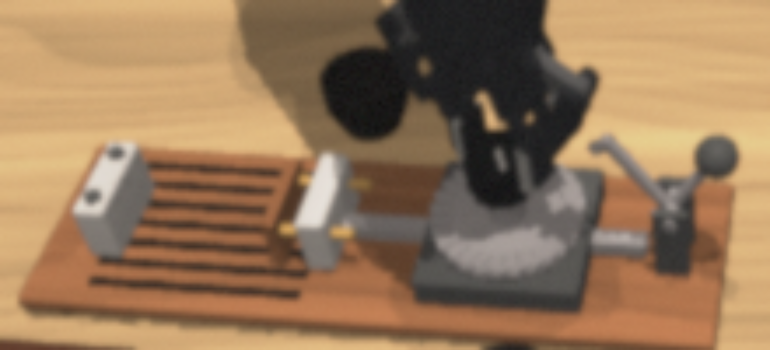

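Request:
arm_command([
  {"dx": 0,"dy": 0,"dz": 0,"twist": -0.1},
  {"dx": 0,"dy": -0.05,"dz": 0.0,"twist": -0.2},
  {"dx": 0,"dy": -0.1,"dz": 0.05,"twist": -0.3},
  {"dx": 0,"dy": -0.1,"dz": 0.05,"twist": -0.4},
  {"dx": 0,"dy": -0.15,"dz": 0.1,"twist": -0.5},
  {"dx": 0,"dy": -0.15,"dz": 0.1,"twist": -0.6},
  {"dx": 0,"dy": -0.2,"dz": 0.15,"twist": -0.7},
  {"dx": 0,"dy": -0.2,"dz": 0.15,"twist": -0.8},
  {"dx": 0,"dy": -0.2,"dz": 0.2,"twist": -0.9},
])

```text
clock: 8.95
position: [0.6021, -0.0486, 0.0692]
tool_rot: [3.127, 1.561, -2.779]
force: [-10.7, -2.6, 6.5]
grip_width: 0.0366
```

```bash
python3 - <<'E'
from h import *
go(cw(0,185,66),CL['th'])
im,ci=grab('scene','s7'); v=im.copy()
cv2.imwrite('pics/s7d.png',cv2.resize(v[160:260,50:270,::-1],None,fx=3.5,fy=3.5))
E
```

```text
dx 0.32 dy 0.10 dz 0.26 twist -1.073 (or 2.068) q7 1.30 | tcp [ 0.6021 -0.0486  0.0692] yawY 1.948 tilt [-0.009 -0.003 -1.   ] rows>=0.1 t 8.95 w 0.0366 F [-10.7  -2.6   6.5] M [-0.68  2.18 -0.07]
```

View pics/s7d.png

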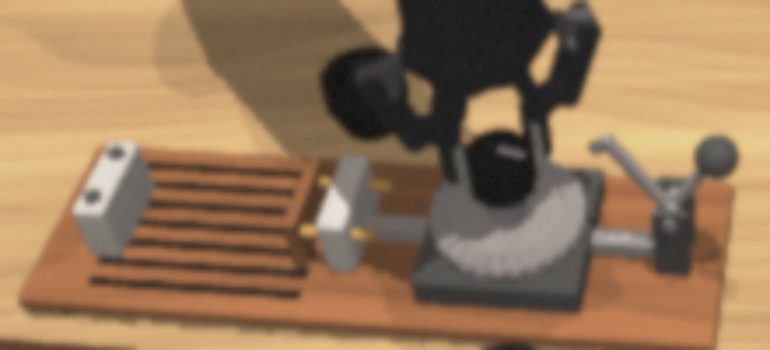

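Request:
arm_command([
  {"dx": 0,"dy": 0,"dz": 0,"twist": -0.08},
  {"dx": 0,"dy": 0,"dz": 0,"twist": -0.16},
  {"dx": 0,"dy": 0,"dz": 0,"twist": -0.24},
  {"dx": 0,"dy": 0,"dz": 0,"twist": -0.3},
  {"dx": 0,"dy": 0,"dz": 0,"twist": -0.3},
])

```text
clock: 9.42
position: [0.6022, -0.0497, 0.0693]
tool_rot: [2.894, 1.561, -2.702]
force: [1.4, -5.8, 1.0]
grip_width: 0.0368
```

```bash
python3 - <<'E'
from h import *
go(cw(0,185,66),CL['th'])
E
```

```text
dx 0.33 dy 0.11 dz 0.33 twist -0.763 (or 2.379) q7 1.58 | tcp [ 0.6022 -0.0497  0.0693] yawY 2.258 tilt [-0.009 -0.004 -1.   ] rows>=0.1 t 9.42 w 0.0368 F [ 1.4 -5.8  1. ] M [-1.17 -0.32  0.03]
```

Request:
arm_command([
  {"dx": 0,"dy": 0,"dz": 0,"twist": 0},
  {"dx": 0,"dy": 0,"dz": 0,"twist": 0},
  {"dx": 0,"dy": 0,"dz": 0,"twist": 0},
  {"dx": -2,"dy": 0,"dz": 0,"twist": 0},
  {"dx": -5,"dy": 0,"dz": 0,"twist": 0},
  {"dx": -9,"dy": 0,"dz": 0,"twist": 0},
  {"dx": -13,"dy": 0,"dz": 0,"twist": 0},
  {"dx": -13,"dy": 0,"dz": 0,"twist": 0},
], grip=-0.4)

```text
clock: 10.08
position: [0.6059, -0.0477, 0.2064]
tool_rot: [-2.491, 1.567, -1.804]
force: [0.7, 0.2, 0.6]
grip_width: 0.0596
```

```bash
python3 - <<'E'
from h import *
go(cw(0,185,66),CL['th'])
grab('wrist','w8');im,ci=grab('scene','s8'); v=im.copy()
cv2.imwrite('pics/s8d.png',cv2.resize(v[160:260,50:270,::-1],None,fx=3.5,fy=3.5))
# brick goal: go over it for wrist view
go([0.472-0.03,0.289-0.06,0.22],-0.33); go([0.472,0.289,0.22],-0.33)
E
```

```text
dx 14.04 dy 0.22 dz -0.03 twist -0.764 (or 2.378) q7 1.69 | tcp [ 0.6059 -0.0477  0.2064] yawY 2.257 tilt [-0.001 -0.004 -1.   ] rows>=3.4 t 10.08 w 0.0596 F [0.7 0.2 0.6] M [ 0.1  -0.07 -0.01]
dx -1.95 dy 31.77 dz 5.05 twist -0.555 (or 2.587) q7 1.69 | tcp [ 0.604  -0.0489  0.2008] yawY 2.257 tilt [-0.006 -0.005 -1.   ] rows>=7.7 t 10.18 w 0.0599 F [ 0.5 -0.5 -1. ] M [-0.02 -0.01  0.01]
dx -2.00 dy 34.51 dz 11.17 twist -0.555 (or 2.587) q7 1.69 | tcp [ 0.604  -0.0489  0.2008] yawY 2.257 tilt [-0.006 -0.005 -1.   ] rows>=8.7 t 10.18 w 0.0599 F [ 0.5 -0.5 -1. ] M [-0.02 -0.01  0.01]
```

View pics/s8d.png

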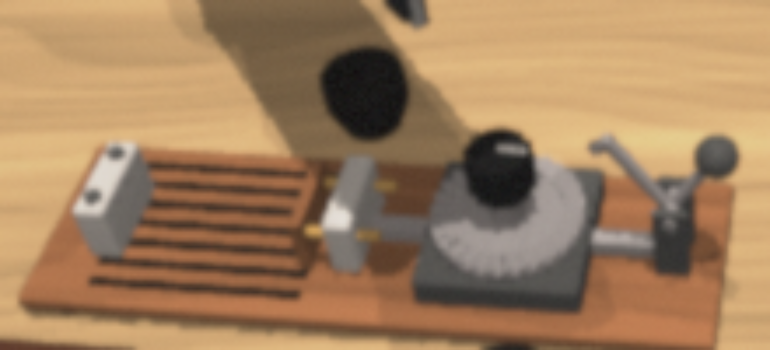

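View pics/w8.png

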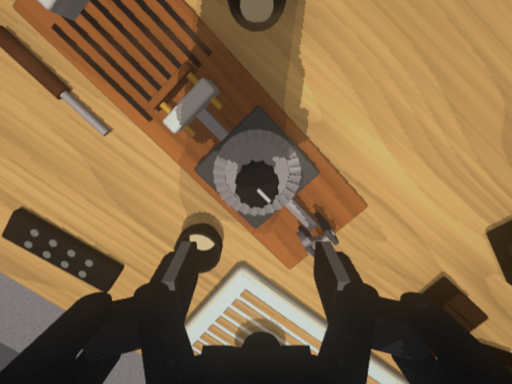

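The knob line now points nearly along +y of the clamp. I'll measure the knob angle by the line and the pad position.

```bash
python3 - <<'E'
from h import *
im,ci=load('w8')
cv2.imwrite('pics/w8c.png',cv2.resize(im[50:230,130:330,::-1],None,fx=4,fy=3.3333*1.2,interpolation=cv2.INTER_CUBIC)[:600*1])
g=im[160:215,225:295].astype(int)
m=(g.min(2)>150).astype(np.uint8)
for c in cv2.findContours(m,0,1)[0]:
    if 8<cv2.contourArea(c): print(cv2.contourArea(c),cv2.minAreaRect(c),'off 225,160')
E
```

```text
20.0 ((66.75000762939453, 44.750003814697266), (9.192387580871582, 4.242640495300293), 45.0) off 225,160
21.0 ((38.5, 35.5), (15.556351661682129, 1.41421377658844), 45.0) off 225,160
```

View pics/w8c.png

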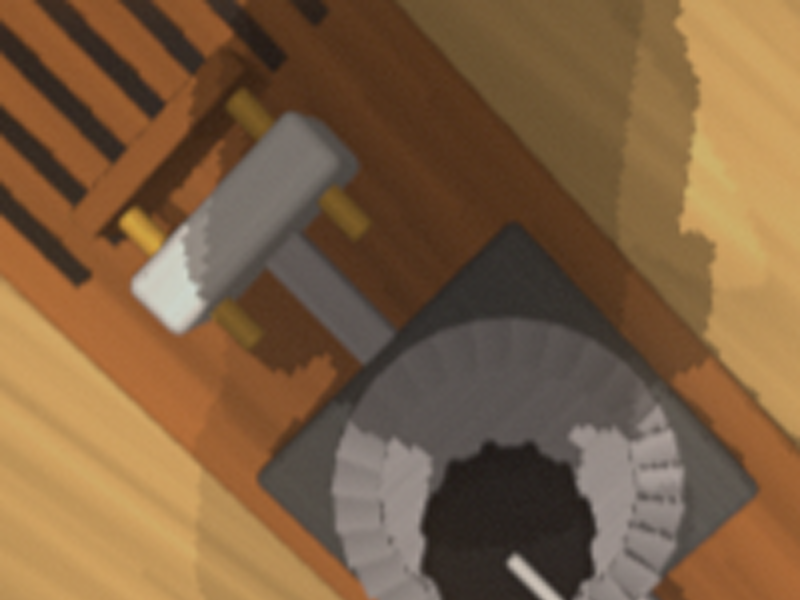

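```bash
python3 - <<'E'
from h import *
im,ci=load('w8')
for u,v,z in [(72,208,57),(222,48,57)]: print(wc(ray(ci,130+u/4-.4,50+v/4-.4,z/1000)))
a=wc(ray(ci,258,186,.104));b=wc(ray(ci,269,201,.104));print(np.arctan2(*(b-a)[::-1]))
print(wc(ray(ci,257.5,184,.104)))
E
```

```text
[25.42773926 58.11104623]
[-27.16074198  59.2228557 ]
1.421596932390017
[ -3.28760379 181.37304535]
```

The knob is at ≈0 (pad face y≈58.7) and the pawl is off. Now to the brick, twisting the long way to stay in joint 7's range.

Request:
arm_command([
  {"dx": -2,"dy": 2.5,"dz": 0.4,"twist": 0.12},
  {"dx": -2,"dy": 5.5,"dz": 0.9,"twist": 0.24},
  {"dx": -2,"dy": 8.5,"dz": 1.4,"twist": 0.36},
  {"dx": -2,"dy": 11.5,"dz": 1.9,"twist": 0.48},
  {"dx": -2,"dy": 14.5,"dz": 2.4,"twist": 0.6},
  {"dx": -2,"dy": 17.5,"dz": 2.9,"twist": 0.72},
  {"dx": -2,"dy": 20.5,"dz": 3.3,"twist": 0.84},
  {"dx": -2,"dy": 23.5,"dz": 3.8,"twist": 0.96},
  {"dx": -2,"dy": 26.5,"dz": 4.3,"twist": 1.08},
  {"dx": -2,"dy": 29.5,"dz": 4.7,"twist": 1.2},
  {"dx": -2,"dy": 31.7,"dz": 5.0,"twist": 1.32},
  {"dx": -2,"dy": 31.7,"dz": 5.0,"twist": 1.44},
], grip=-1)

```text
clock: 11.18
position: [0.4391, 0.2319, 0.2201]
tool_rot: [-1.921, 1.562, -2.676]
force: [-0.9, -0.1, 0.8]
grip_width: 0.0854
```

```bash
python3 - <<'E'
from h import *
go([0.472-0.03,0.289-0.06,0.22],-0.33)
E
```

```text
dx 0.01 dy -0.01 dz 0.41 twist 1.146 (or -1.996) q7 -0.14 | tcp [0.4391 0.2319 0.2201] yawY 0.816 tilt [-0.008 -0.004 -1.   ] rows>=0.1 t 11.18 w 0.0854 F [-0.9 -0.1  0.8] M [ 0.01  0.   -0.  ]
```

Request:
arm_command([
  {"dx": 0,"dy": 0,"dz": 0.4,"twist": 0.12},
  {"dx": 0,"dy": 0,"dz": 0.4,"twist": 0.24},
  {"dx": 0,"dy": 0,"dz": 0.4,"twist": 0.36},
  {"dx": 0,"dy": 0,"dz": 0.4,"twist": 0.48},
  {"dx": 0,"dy": 0,"dz": 0.4,"twist": 0.6},
  {"dx": 0,"dy": 0,"dz": 0.4,"twist": 0.72},
  {"dx": 0,"dy": 0,"dz": 0.4,"twist": 0.84},
  {"dx": 0,"dy": 0,"dz": 0.4,"twist": 0.96},
  {"dx": 0,"dy": 0,"dz": 0.4,"twist": 1.08},
  {"dx": 0,"dy": 0,"dz": 0.4,"twist": 1.15},
  {"dx": 0,"dy": 0,"dz": 0.4,"twist": 1.15},
  {"dx": 0,"dy": 0,"dz": 0.4,"twist": 1.15},
])

```text
clock: 12.18
position: [0.4416, 0.229, 0.2195]
tool_rot: [-0.753, 1.561, -2.656]
force: [-0.0, 0.3, -0.3]
grip_width: 0.0851
```

```bash
python3 - <<'E'
from h import *
im,ci=grab('wrist','w9')
print(sensors.observe()['position'])
E
```

```text
[0.44166383 0.22903178 0.21958264]
```

View pics/w9.png

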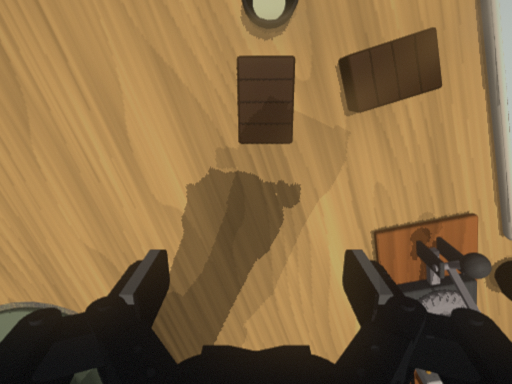

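The target brick fills (238..295, 57..143). I'll compute its pose from those corners.

```bash
python3 - <<'E'
from h import *
im,ci=load('w9')
g=im[40:160,215:320].astype(int).sum(2); m=(g<210).astype(np.uint8)
c=max(cv2.findContours(m,0,1)[0],key=cv2.contourArea); r=cv2.minAreaRect(c); print(r)
bp=cv2.boxPoints(r)+[215,40]; print(bp.round(1))
bp=[(238,56.5),(295,56),(293.3,142.8),(238,142.3)]
P=np.array([ray(ci,*p,.04)[:2] for p in bp]); print(P.round(4),P.mean(0),np.linalg.norm(np.roll(P,-1,0)-P,axis=1))
e=(P[1]+P[0]-P[2]-P[3]); print('len yaw-90',np.arctan2(e[1],e[0])-np.pi/2); w=(P[1]+P[2]-P[0]-P[3]);yw=np.arctan2(w[1],w[0]);print('wyaw',yw)
yaw=(np.arctan2(e[1],e[0])-np.pi/2+yw)/2
b=P.mean(0); tz=np.array([np.sin(yaw),-np.cos(yaw)])
print(b,yaw); go([*(b-0.003*tz),0.10],yaw)
E
```

```text
((50.49999237060547, 59.49999237060547), (56.99999237060547, 86.99998474121094), -0.0)
[[237. 143.]
 [237.  56.]
 [294.  56.]
 [294. 143.]]
[[0.4595 0.3431]
 [0.5142 0.3247]
 [0.4872 0.2413]
 [0.4297 0.2617]] [0.47265778 0.29270661] [0.05762351 0.08761173 0.0609512  0.08671481]
len yaw-90 -0.3317777775338273
wyaw -0.3329980553210126
[0.47265778 0.29270661] -0.33238791642741994
dx 11.90 dy 0.94 dz -7.41 twist 0.001 (or -3.141) q7 -1.16 | tcp [0.4417 0.229  0.2196] yawY -0.332 tilt [-0.009 -0.004 -1.   ] rows>=3.4 t 12.23 w 0.0854 F [-0.   0.1 -0. ] M [ 0.02  0.02 -0.01]
```

Request:
arm_command([
  {"dx": 2,"dy": 0.4,"dz": -2.5,"twist": 0},
  {"dx": 5,"dy": 0.9,"dz": -5,"twist": 0},
  {"dx": 8,"dy": 0.9,"dz": -7.3,"twist": 0},
  {"dx": 12,"dy": 0.9,"dz": -7.3,"twist": 0},
  {"dx": 16,"dy": 0.9,"dz": -7.3,"twist": 0},
  {"dx": 18,"dy": 0.9,"dz": -7.3,"twist": 0},
  {"dx": 18,"dy": 0.9,"dz": -7.3,"twist": 0},
  {"dx": 18,"dy": 0.9,"dz": -7.3,"twist": 0},
])

```text
clock: 12.9
position: [0.4719, 0.2943, 0.0387]
tool_rot: [-0.789, 1.559, -2.69]
force: [0.2, 0.2, 1.4]
grip_width: 0.0858
```

```bash
python3 - <<'E'
from h import *
im,ci=grab('scene','s10')
p=sensors.observe()['position'];print(p, proj(ci,p))
cv2.imwrite('pics/s10d.png',cv2.resize(im[110:230,270:430,::-1],None,fx=5,fy=5,interpolation=cv2.INTER_CUBIC))
E
```

```text
[0.47264411 0.29476665 0.03994215] (np.float64(346.58608200524765), np.float64(175.99270567562175))
```

View pics/s10d.png

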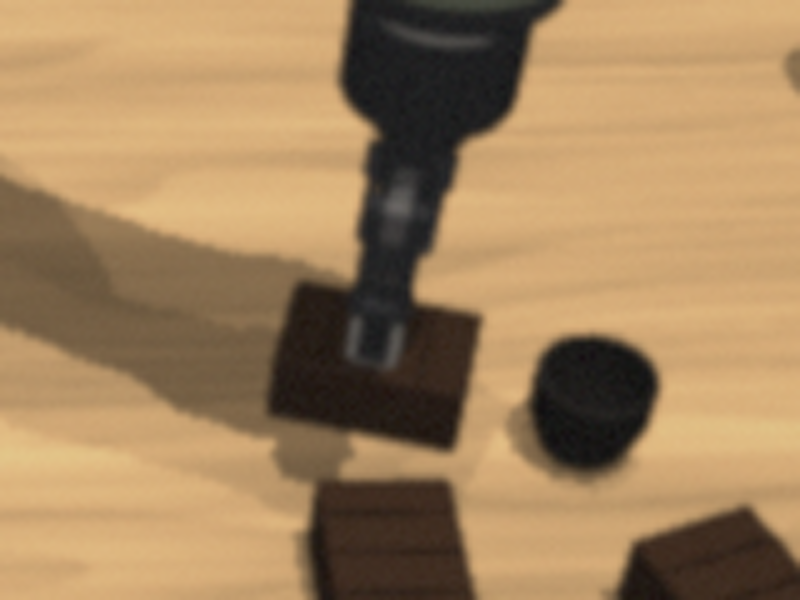

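```bash
python3 - <<'E'
from h import *
im,ci=load('s10')
for z in (.02,.03,.04,.05,.06,.07): print(z,ray(ci,270+375/5,110+368/5,z))
E
```

```text
0.02 [0.4774179  0.29285716 0.02      ]
0.03 [0.48779147 0.28978929 0.03      ]
0.04 [0.49816503 0.28672143 0.04      ]
0.05 [0.50853859 0.28365356 0.05      ]
0.06 [0.51891216 0.2805857  0.06      ]
0.07 [0.52928572 0.27751783 0.07      ]
```

The open tips stand about 19 mm above the reported TCP. I'll lower in two stages, watching the force.

Request:
arm_command([
  {"dx": 1,"dy": 0,"dz": 0,"twist": 0},
  {"dx": 2,"dy": 0,"dz": 0,"twist": 0},
  {"dx": 2.8,"dy": 0,"dz": 0,"twist": 0},
  {"dx": 2.8,"dy": 0,"dz": 0,"twist": 0},
  {"dx": 2.8,"dy": 0,"dz": 0,"twist": 0},
])

```text
clock: 13.37
position: [0.4722, 0.2945, 0.0116]
tool_rot: [-0.796, 1.561, -2.697]
force: [-1.3, 0.3, -0.0]
grip_width: 0.0853
```

```bash
python3 - <<'E'
from h import *
im,ci=grab('scene','s11')
s=sensors.observe();print(s['position'],s['force'])
cv2.imwrite('pics/s11d.png',cv2.resize(im[110:230,270:430,::-1],None,fx=5,fy=5,interpolation=cv2.INTER_CUBIC))
E
```

```text
[0.47244153 0.29465935 0.01199362] [ 0.283063   -0.20303455  0.52721868]
```

View pics/s11d.png

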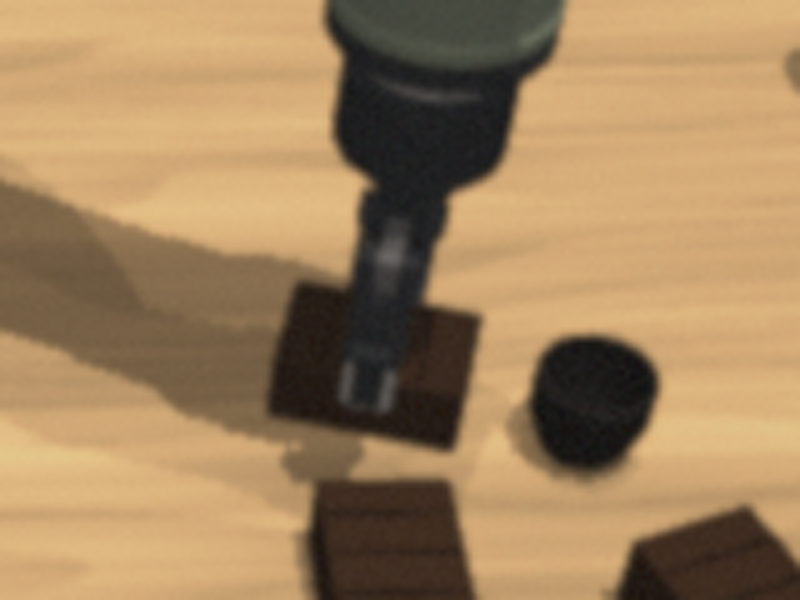

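Request:
arm_command([
  {"dx": 0.4,"dy": 0,"dz": 0,"twist": 0},
  {"dx": 0.8,"dy": 0,"dz": 0,"twist": 0},
  {"dx": 0.8,"dy": 0,"dz": 0,"twist": 0},
])

```text
clock: 13.67
position: [0.4722, 0.2945, 0.0034]
tool_rot: [-0.797, 1.561, -2.698]
force: [-1.0, 0.2, -0.6]
grip_width: 0.0856
```

Request:
arm_command([
  {"dx": 0,"dy": 0,"dz": 0,"twist": 0},
  {"dx": 0,"dy": 0,"dz": 0,"twist": 0},
  {"dx": 0,"dy": 0,"dz": 0,"twist": 0},
  {"dx": 0,"dy": 0,"dz": 0,"twist": 0},
  {"dx": 0,"dy": 0,"dz": 0,"twist": 0},
], grip=1, squeeze=30)

```text
clock: 14.08
position: [0.4722, 0.2945, 0.0036]
tool_rot: [-0.794, 1.561, -2.696]
force: [-1.1, -0.5, 3.4]
grip_width: 0.0595
```

```bash
python3 - <<'E'
from h import *
im,ci=grab('scene','s12')
go(cw(0,-2,140),CL['th'])
cv2.imwrite('pics/s12d.png',cv2.resize(im[110:230,270:430,::-1],None,fx=5,fy=5,interpolation=cv2.INTER_CUBIC))
E
```

```text
dx -13.52 dy 27.34 dz 46.39 twist -0.209 (or 2.932) q7 -1.43 | tcp [0.4722 0.2945 0.0035] yawY -0.330 tilt [-0.009 -0.004 -1.   ] rows>=13.3 t 14.13 w 0.0594 F [-1.2  0.   3.9] M [-0.14  0.17  0.02]
```

View pics/s12d.png

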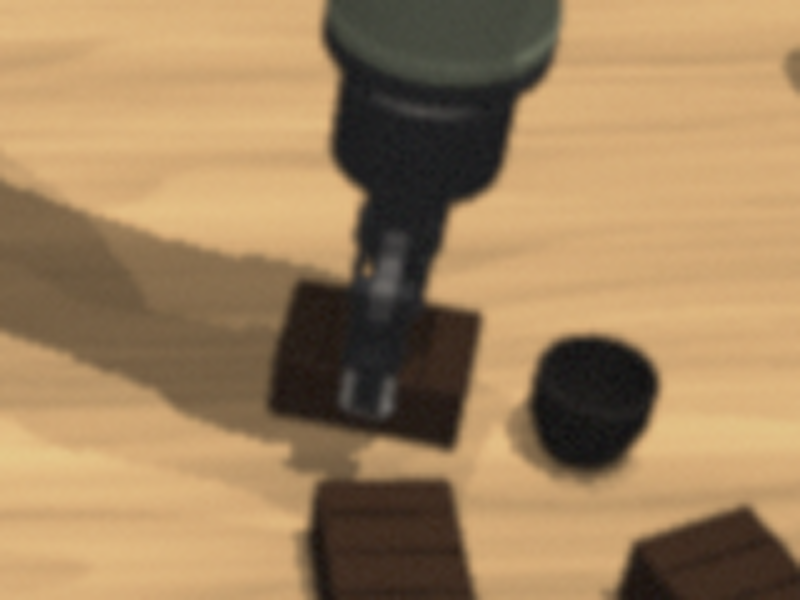

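The brick is gripped at 59.5 mm. Lift and carry.

Request:
arm_command([
  {"dx": -2,"dy": 0,"dz": 0,"twist": 0},
  {"dx": -5,"dy": 0,"dz": 0,"twist": 0},
  {"dx": -9,"dy": 0.5,"dz": 1,"twist": 0},
  {"dx": -12,"dy": 2,"dz": 3,"twist": -0.02},
  {"dx": -14,"dy": 3.5,"dz": 6,"twist": -0.04},
  {"dx": -16,"dy": 5.5,"dz": 9.5,"twist": -0.07},
  {"dx": -16,"dy": 7.5,"dz": 13,"twist": -0.1},
  {"dx": -16,"dy": 9.5,"dz": 16.5,"twist": -0.12},
  {"dx": -16,"dy": 11.5,"dz": 20,"twist": -0.14},
  {"dx": -16,"dy": 13.5,"dz": 23.5,"twist": -0.16},
  {"dx": -16,"dy": 15.5,"dz": 27,"twist": -0.18},
  {"dx": -16,"dy": 17.5,"dz": 30.5,"twist": -0.2},
])

```text
clock: 15.13
position: [0.54, -0.0523, 0.1644]
tool_rot: [-0.991, 1.561, -2.691]
force: [1.2, 0.0, -3.0]
grip_width: 0.0594
```

```bash
python3 - <<'E'
from h import *
go(cw(0,4,140),CL['th'])
E
```

```text
dx 2.47 dy 6.46 dz 16.72 twist -0.008 (or 3.133) q7 -0.45 | tcp [ 0.54   -0.0523  0.1644] yawY -0.129 tilt [-0.009 -0.004 -1.   ] rows>=4.3 t 15.13 w 0.0594 F [ 1.2  0.  -3. ] M [ 0.07 -0.1   0.02]
```

Request:
arm_command([
  {"dx": 0.5,"dy": 1.3,"dz": 3.3,"twist": 0},
  {"dx": 1,"dy": 2.6,"dz": 6.7,"twist": 0},
  {"dx": 1.5,"dy": 4,"dz": 10,"twist": 0},
  {"dx": 2,"dy": 5.3,"dz": 13.4,"twist": -0.01},
  {"dx": 2.5,"dy": 6.5,"dz": 16.7,"twist": -0.01},
  {"dx": 4,"dy": 6.5,"dz": 16.7,"twist": -0.01},
  {"dx": 4,"dy": 6.5,"dz": 16.7,"twist": -0.01},
  {"dx": 4,"dy": 6.5,"dz": 16.7,"twist": -0.01},
  {"dx": 4,"dy": 6.5,"dz": 16.7,"twist": -0.01},
])

```text
clock: 15.88
position: [0.5827, -0.2252, 0.1252]
tool_rot: [-1.047, 1.561, -2.736]
force: [0.7, 0.1, -3.3]
grip_width: 0.0591
```

```bash
python3 - <<'E'
from h import *
im,ci=grab('wrist','w13');im2,ci2=grab('scene','s13')
go(cw(0,4,23),CL['th'])
cv2.imwrite('pics/w13c.png',np.hstack([cv2.resize(im[60:380,130:400,::-1],(480,569)),cv2.resize(im2[130:270,40:120,::-1],(320,569))]))
E
```

```text
dx 10.26 dy 0.02 dz 0.06 twist 0.003 (or -3.139) q7 -0.16 | tcp [ 0.583  -0.2254  0.1256] yawY -0.118 tilt [-0.008 -0.004 -1.   ] rows>=2.5 t 15.98 w 0.0597 F [ 1.   1.  -2.4] M [-0.02  0.03 -0.02]
```

View pics/w13c.png

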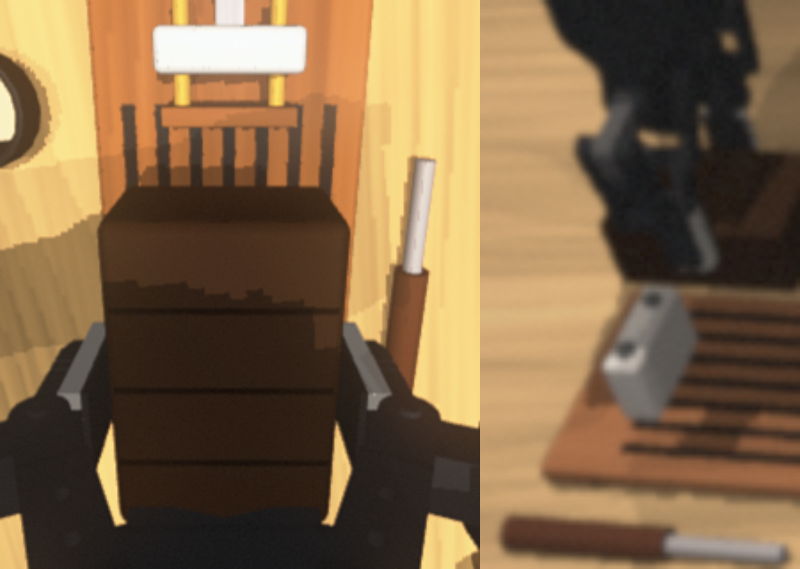

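```bash
python3 - <<'E'
from h import *
im,ci=load('w13'); k=480/270
for u,v,z in [(103,222,.162),(347,222,.162),(128,187,.122),(322,187,.122),(163,128,.057),(297,128,.057)]:
    print(wc(ray(ci,130+u/k,60+v/k,z)).round(1))
E
```

```text
[-28.2  48.9]
[27.6 49.2]
[-29.7  47.8]
[28.5 48.1]
[-26.3  57.5]
[28.5 57.7]
```

The brick is centred, ends at y ≈ 48.5 and −41.5, clear by about 9 mm of the pad and 11 mm of the stop. Lowering.

Request:
arm_command([
  {"dx": 2,"dy": 0,"dz": 0,"twist": 0},
  {"dx": 5,"dy": 0,"dz": 0,"twist": 0},
  {"dx": 7.5,"dy": 0,"dz": 0,"twist": 0},
  {"dx": 9,"dy": 0,"dz": 0,"twist": 0},
  {"dx": 9.7,"dy": 0,"dz": 0,"twist": 0},
  {"dx": 10.2,"dy": 0,"dz": 0.0,"twist": 0},
  {"dx": 10.3,"dy": 0,"dz": 0.0,"twist": 0},
  {"dx": 10.3,"dy": 0,"dz": 0.0,"twist": 0},
])

```text
clock: 16.65
position: [0.5827, -0.2258, 0.0235]
tool_rot: [-0.85, 1.562, -2.539]
force: [0.0, -0.0, -3.8]
grip_width: 0.0592
```

```bash
python3 - <<'E'
from h import *
go(cw(0,4,23),CL['th'])
E
```

```text
dx 0.05 dy -0.04 dz 0.07 twist 0.003 (or -3.138) q7 -0.23 | tcp [ 0.5827 -0.2258  0.0235] yawY -0.118 tilt [-0.007 -0.005 -1.   ] rows>=0.0 t 16.65 w 0.0592 F [ 0.  -0.  -3.8] M [ 0.02 -0.01  0.02]
```

Request:
arm_command([
  {"dx": 0.1,"dy": 0,"dz": 0,"twist": 0},
  {"dx": 0.2,"dy": 0,"dz": 0,"twist": 0},
  {"dx": 0.3,"dy": 0,"dz": 0,"twist": 0},
  {"dx": 0.3,"dy": 0,"dz": 0,"twist": 0},
])

```text
clock: 16.98
position: [0.5832, -0.226, 0.0216]
tool_rot: [-0.695, 1.563, -2.384]
force: [-1.7, 1.5, 10.8]
grip_width: 0.0591
```

Request:
arm_command([
  {"dx": 0,"dy": 0,"dz": 0,"twist": 0},
  {"dx": 0,"dy": 0,"dz": 0,"twist": 0},
  {"dx": 0,"dy": 0,"dz": 0,"twist": 0},
  {"dx": 0,"dy": 0,"dz": 0,"twist": 0},
  {"dx": -2,"dy": 0,"dz": 0,"twist": 0},
  {"dx": -5,"dy": 0,"dz": 0,"twist": 0},
  {"dx": -9,"dy": 0,"dz": 0,"twist": 0},
  {"dx": -13,"dy": 0,"dz": 0,"twist": 0},
  {"dx": -17,"dy": 0,"dz": -2,"twist": 0},
  {"dx": -18,"dy": 0,"dz": -5,"twist": 0},
  {"dx": -18,"dy": 0,"dz": -6,"twist": 0},
  {"dx": -18,"dy": 0,"dz": -6,"twist": 0},
], grip=-1)

```text
clock: 17.98
position: [0.5922, -0.1621, 0.2024]
tool_rot: [-0.528, 1.565, -2.213]
force: [0.4, -0.0, -0.4]
grip_width: 0.0853
```

```bash
python3 - <<'E'
from h import *
im,ci=grab('wrist','w14');im2,ci2=grab('scene','s14')
go(cw(0,345,180),CL['th'])
cv2.imwrite('pics/w14c.png',np.hstack([cv2.resize(im[60:380,130:400,::-1],(360,427)),cv2.resize(im2[150:270,40:270,::-1],(440,230))] if 0 else [cv2.resize(im[80:350,130:400,::-1],(400,400)),cv2.resize(im2[160:270,50:160,::-1],(400,400))]))
E
```

```text
dx 1.90 dy -0.02 dz -27.97 twist 0.004 (or -3.138) q7 -0.22 | tcp [ 0.5911 -0.1656  0.2007] yawY -0.117 tilt [-0.006 -0.006 -1.   ] rows>=6.7 t 18.08 w 0.0854 F [ 0.3 -0.9  0.6] M [-0.05  0.04  0.02]
```

View pics/w14c.png

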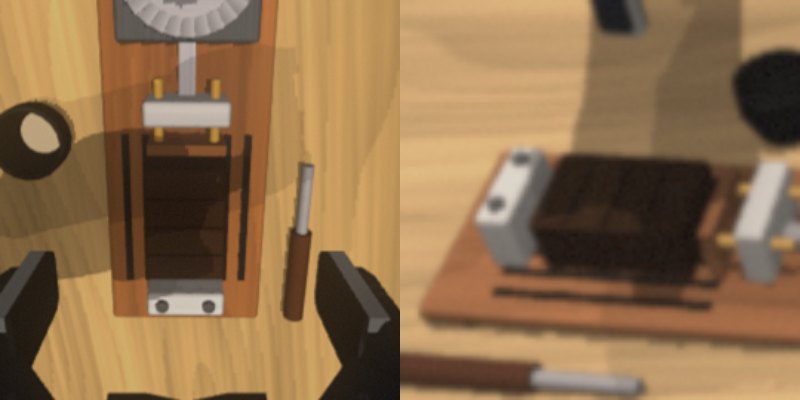

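The brick lies flat and square in the bed, against no end. Now I'll drop the pawl from the +y side.

Request:
arm_command([
  {"dx": 0,"dy": 0,"dz": -3,"twist": 0},
  {"dx": 0,"dy": 0,"dz": -6.5,"twist": 0},
  {"dx": 0,"dy": 0,"dz": -10,"twist": 0},
  {"dx": 0,"dy": 0,"dz": -14,"twist": 0},
  {"dx": 0,"dy": 0,"dz": -18,"twist": 0},
  {"dx": 0,"dy": 0,"dz": -22,"twist": 0},
  {"dx": 0,"dy": 0,"dz": -25,"twist": 0},
  {"dx": 0,"dy": 0,"dz": -28.3,"twist": 0},
  {"dx": 0.5,"dy": 0,"dz": -28.3,"twist": 0},
  {"dx": 2,"dy": 0,"dz": -28.3,"twist": 0},
  {"dx": 2,"dy": 0,"dz": -28.3,"twist": 0},
], grip=1)

```text
clock: 19.0
position: [0.623, 0.114, 0.1757]
tool_rot: [-0.858, 1.558, -2.547]
force: [-0.8, -0.8, -0.1]
grip_width: -0.0002
```

```bash
python3 - <<'E'
from h import *
s=sensors.observe(); print(wc(s['position']))
go(cw(0,350,86),CL['th']); go(cw(0,303,86),CL['th'])
E
```

```text
[ -0.64315573 346.8400874 ]
dx 8.97 dy 0.15 dz -0.39 twist 0.003 (or -3.138) q7 -0.69 | tcp [0.623  0.114  0.1757] yawY -0.118 tilt [-0.01  -0.007 -1.   ] rows>=2.2 t 19.0 w -0.0002 F [-0.8 -0.8 -0.1] M [-0.01 -0.    0.04]
dx 9.01 dy 0.14 dz 4.31 twist 0.003 (or -3.138) q7 -0.69 | tcp [0.623  0.114  0.1757] yawY -0.118 tilt [-0.01  -0.007 -1.   ] rows>=2.4 t 19.0 w -0.0002 F [-0.8 -0.8 -0.1] M [-0.01 -0.    0.04]
```

Request:
arm_command([
  {"dx": 3,"dy": 0.1,"dz": -0.4,"twist": 0},
  {"dx": 6,"dy": 0.1,"dz": -0.5,"twist": 0},
  {"dx": 8.5,"dy": 0.1,"dz": -0.5,"twist": 0},
  {"dx": 8.9,"dy": 0.1,"dz": -0.4,"twist": 0},
  {"dx": 8.9,"dy": 0.1,"dz": 0.5,"twist": 0},
  {"dx": 8.9,"dy": 0.1,"dz": 1.2,"twist": 0},
  {"dx": 8.9,"dy": 0.1,"dz": 1.9,"twist": 0},
  {"dx": 8.9,"dy": 0.1,"dz": 2.6,"twist": 0},
  {"dx": 8.9,"dy": 0.1,"dz": 3.3,"twist": 0},
  {"dx": 8.9,"dy": 0.1,"dz": 4.0,"twist": 0},
  {"dx": 8.9,"dy": 0.1,"dz": 4.3,"twist": 0},
  {"dx": 8.9,"dy": 0.1,"dz": 4.3,"twist": 0},
])

```text
clock: 20.0
position: [0.6181, 0.0693, 0.0873]
tool_rot: [-0.819, 1.558, -2.509]
force: [0.1, -0.1, 0.2]
grip_width: 0.0002
```

```bash
python3 - <<'E'
from h import *
go(cw(0,185,190),CL['th'])
im,ci=grab('scene','s15'); v=im.copy()
cv2.imwrite('pics/s15d.png',cv2.resize(v[150:260,50:280,::-1],None,fx=3.4,fy=3.4,interpolation=cv2.INTER_CUBIC))
E
```

```text
dx -10.17 dy -0.11 dz 11.78 twist 0.002 (or -3.139) q7 -0.69 | tcp [0.6181 0.0693 0.0873] yawY -0.119 tilt [-0.01  -0.008 -1.   ] rows>=3.7 t 20.0 w 0.0002 F [ 0.1 -0.1  0.2] M [ 0.05 -0.03 -0.05]
```

View pics/s15d.png

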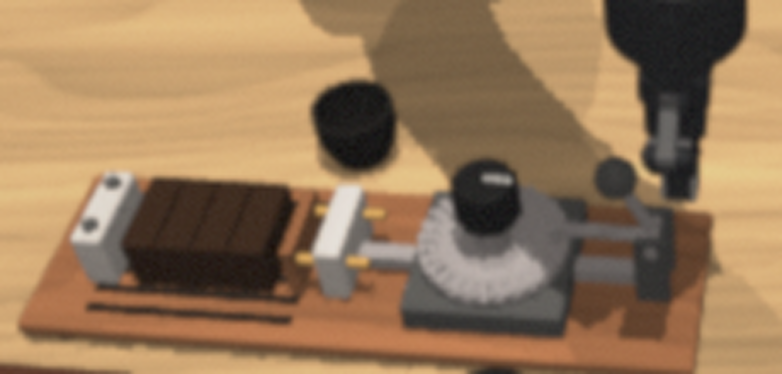

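The pawl is down, with the ball at crop (615,177), and the brick is still in place. Now back to the knob with the wrist pre-turned by −1.2.

```bash
python3 - <<'E'
from h import *
go([.6029,-.0449,.19],1.08)
E
```

```text
dx -10.18 dy -0.25 dz 11.68 twist -1.198 (or 1.943) q7 -0.69 | tcp [0.6181 0.0701 0.0872] yawY -0.118 tilt [-0.01  -0.007 -1.   ] rows>=3.7 t 20.05 w -0.0001 F [0.  0.4 0.5] M [ 0.07  0.02 -0.03]
```

Request:
arm_command([
  {"dx": -3,"dy": 0,"dz": 0,"twist": -0.05},
  {"dx": -7,"dy": 0,"dz": 0,"twist": -0.15},
  {"dx": -10,"dy": -0.2,"dz": 3,"twist": -0.27},
  {"dx": -10.2,"dy": -0.2,"dz": 6,"twist": -0.39},
  {"dx": -10.2,"dy": -0.2,"dz": 9,"twist": -0.51},
  {"dx": -10.2,"dy": -0.2,"dz": 11.7,"twist": -0.63},
  {"dx": -10.2,"dy": -0.2,"dz": 11.7,"twist": -0.75},
  {"dx": -10.2,"dy": -0.2,"dz": 11.7,"twist": -0.87},
  {"dx": -10.2,"dy": -0.2,"dz": 11.7,"twist": -0.99},
  {"dx": -10.2,"dy": -0.2,"dz": 11.7,"twist": -1.1},
  {"dx": -10.2,"dy": -0.2,"dz": 11.7,"twist": -1.2},
  {"dx": -10.2,"dy": -0.2,"dz": 11.7,"twist": -1.2},
], grip=-0.5)

```text
clock: 21.05
position: [0.6034, -0.0447, 0.1901]
tool_rot: [-2.105, 1.558, -2.589]
force: [0.8, 1.2, 0.1]
grip_width: 0.064
```

```bash
python3 - <<'E'
from h import *
im,ci=grab('wrist','w16'); cv2.imwrite('pics/w16c.png',im[:,:,::-1])
go([.6029,-.0449,.069],1.08)
E
```

```text
dx 12.11 dy 0.09 dz 0.04 twist 0.001 (or -3.141) q7 0.61 | tcp [ 0.6034 -0.0447  0.1901] yawY 1.081 tilt [-0.01  -0.006 -1.   ] rows>=2.9 t 21.1 w 0.0643 F [ 0.5  0.2 -0.6] M [ 0.04 -0.06  0.  ]
```

View pics/w16c.png

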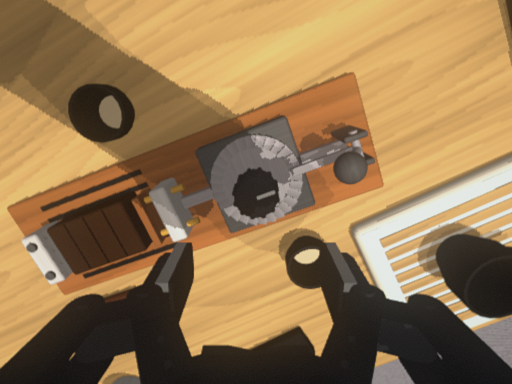

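Request:
arm_command([
  {"dx": 3,"dy": 0,"dz": 0,"twist": 0},
  {"dx": 6,"dy": 0,"dz": 0,"twist": 0},
  {"dx": 9,"dy": 0,"dz": 0,"twist": 0},
  {"dx": 11.2,"dy": 0,"dz": 0,"twist": 0},
  {"dx": 12.1,"dy": 0.1,"dz": 0,"twist": 0},
  {"dx": 12.1,"dy": 0.1,"dz": 0,"twist": 0},
  {"dx": 12.1,"dy": 0.1,"dz": 0,"twist": 0},
])

```text
clock: 21.68
position: [0.603, -0.0441, 0.0699]
tool_rot: [-2.093, 1.559, -2.585]
force: [-0.0, -0.1, 0.8]
grip_width: 0.0642
```

Request:
arm_command([
  {"dx": 0,"dy": 0,"dz": 0,"twist": 0},
  {"dx": 0,"dy": 0,"dz": 0,"twist": 0},
  {"dx": 0,"dy": 0,"dz": 0,"twist": 0},
  {"dx": 0,"dy": 0,"dz": 0,"twist": 0},
], grip=1, squeeze=30)

```text
clock: 22.02
position: [0.6031, -0.0457, 0.0714]
tool_rot: [-1.896, 1.558, -2.389]
force: [-7.6, -7.7, 13.2]
grip_width: 0.0373
```

```bash
python3 - <<'E'
from h import *
go([.6029,-.0449,.069],1.08)
E
```

```text
dx 0.24 dy 0.06 dz -0.06 twist -0.002 (or 3.139) q7 0.50 | tcp [ 0.6031 -0.0457  0.0714] yawY 1.078 tilt [-0.009 -0.009 -1.   ] rows>=0.1 t 22.02 w 0.0373 F [-7.6 -7.7 13.2] M [-1.47  1.43 -0.02]
```

Winding forward 1.1 rad, which is short of full contact at ≈1.54.

Request:
arm_command([
  {"dx": 0,"dy": 0,"dz": 0,"twist": 0.08},
  {"dx": 0,"dy": 0.05,"dz": 0,"twist": 0.18},
  {"dx": 0,"dy": 0.05,"dz": 0.05,"twist": 0.28},
  {"dx": 0,"dy": 0.1,"dz": 0.05,"twist": 0.38},
  {"dx": 0,"dy": 0.1,"dz": 0.1,"twist": 0.48},
  {"dx": 0,"dy": 0.15,"dz": 0.1,"twist": 0.58},
  {"dx": 0,"dy": 0.15,"dz": 0.1,"twist": 0.68},
  {"dx": 0,"dy": 0.2,"dz": 0.15,"twist": 0.78},
  {"dx": 0,"dy": 0.2,"dz": 0.15,"twist": 0.88},
  {"dx": 0,"dy": 0.25,"dz": 0.15,"twist": 0.98},
  {"dx": 0,"dy": 0.25,"dz": 0.15,"twist": 1.08},
  {"dx": 0,"dy": 0.25,"dz": 0.15,"twist": 1.1},
])

```text
clock: 23.02
position: [0.6055, -0.0444, 0.0718]
tool_rot: [-0.772, 1.558, -2.371]
force: [0.0, 0.1, -7.8]
grip_width: 0.0368
```

```bash
python3 - <<'E'
from h import *
go([.6029,-.0449,.069],1.08)
grab('wrist','w17'); im,ci=grab('scene','s17'); v=im.copy()
cv2.imwrite('pics/s17d.png',cv2.resize(v[150:260,50:280,::-1],None,fx=3.4,fy=3.4,interpolation=cv2.INTER_CUBIC))
E
```

```text
dx 0.28 dy -0.25 dz 0.05 twist -1.108 (or 2.034) q7 -0.44 | tcp [ 0.6055 -0.0444  0.0718] yawY -0.028 tilt [-0.009 -0.009 -1.   ] rows>=0.1 t 23.02 w 0.0368 F [ 0.   0.1 -7.8] M [-0.03  0.23  0.09]
```

View pics/s17d.png

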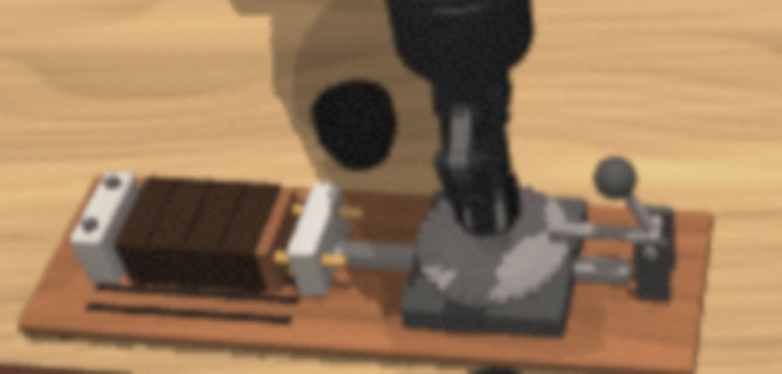

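View pics/w17.png

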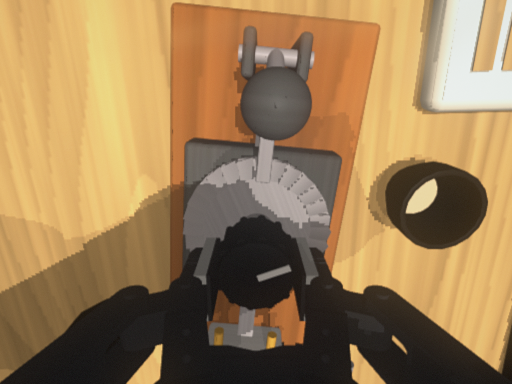

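```bash
cat > line.py <<'E'
from h import *
import sys
im,ci=load(sys.argv[1]); x0,y0,x1,y1=map(int,sys.argv[2:6])
m=(im[y0:y1,x0:x1].astype(int).min(2)>int(sys.argv[6]) if len(sys.argv)>6 else im[y0:y1,x0:x1].astype(int).min(2)>120).astype(np.uint8)
c=max(cv2.findContours(m,0,1)[0],key=cv2.contourArea); r=cv2.minAreaRect(c); print(r)
ys,xs=np.nonzero(cv2.drawContours(np.zeros_like(m),[c],-1,1,-1)); 
vx,vy,cx,cy=cv2.fitLine(np.c_[xs,ys].astype(np.float32),cv2.DIST_L2,0,.01,.01).ravel()
a=wc(ray(ci,x0+cx-10*vx,y0+cy-10*vy,.104));b=wc(ray(ci,x0+cx+10*vx,y0+cy+10*vy,.104))
d=b-a; t=(np.pi/2-np.arctan2(d[1],d[0]))%np.pi; print('theta mod pi',t, 'line mid',((a+b)/2).round(1))
E
python3 line.py w17 235 225 295 290; python3 line.py w2 285 105 325 140; python3 line.py w16 235 175 290 215;python3 line.py w8 250 178 280 210
```

```text
((38.55000305175781, 48.150001525878906), (4.427188396453857, 32.57145690917969), 71.56505584716797)
theta mod pi 1.1072715447659163 line mid [  8.6 188. ]
((31.57386016845703, 17.426971435546875), (15.988194465637207, 37.1329460144043), 11.633633613586426)
theta mod pi 0.12818918172005467 line mid [ 20.2 184.7]
((43.5, 23.0), (32.0, 21.0), 90.0)
theta mod pi 2.0831728827867115 line mid [  9.5 205.2]
((13.25, 17.25), (16.26345443725586, 2.8284268379211426), 45.0)
theta mod pi 3.1415760290026418 line mid [  0.2 192.7]
```

The line gives θ = 1.107, which agrees with the wrist's turn. Winding on to ≈1.6.

Request:
arm_command([
  {"dx": 0,"dy": 0,"dz": 0,"twist": 0.08},
  {"dx": 0,"dy": 0.05,"dz": 0,"twist": 0.16},
  {"dx": 0,"dy": 0.05,"dz": 0,"twist": 0.24},
  {"dx": 0,"dy": 0.1,"dz": 0.05,"twist": 0.32},
  {"dx": 0,"dy": 0.1,"dz": 0.05,"twist": 0.4},
  {"dx": 0,"dy": 0.15,"dz": 0.05,"twist": 0.46},
  {"dx": 0,"dy": 0.15,"dz": 0.05,"twist": 0.5},
  {"dx": 0,"dy": 0.15,"dz": 0.05,"twist": 0.5},
])

```text
clock: 23.78
position: [0.6069, -0.0448, 0.0719]
tool_rot: [-0.294, 1.557, -2.384]
force: [-1.5, -1.1, -5.5]
grip_width: 0.037
```

```bash
python3 - <<'E'
from h import *
go([.6029,-.0449,.069],1.08)
grab('wrist','w18'); im,ci=grab('scene','s18'); v=im.copy()
cv2.imwrite('pics/s18d.png',cv2.resize(v[190:250,60:170,::-1],None,fx=7,fy=7,interpolation=cv2.INTER_CUBIC))
E
python3 line.py w18 225 225 305 300
```

```text
dx 0.29 dy -0.34 dz 0.20 twist 1.542 (or -1.599) q7 -0.84 | tcp [ 0.6069 -0.0448  0.0719] yawY -0.519 tilt [-0.01  -0.009 -1.   ] rows>=0.1 t 23.78 w 0.037 F [-1.5 -1.1 -5.5] M [ 0.09  0.4  -0.06]
((48.60000228881836, 47.79999923706055), (4.427187919616699, 32.25523376464844), 71.56504821777344)
theta mod pi 1.592249137142238 line mid [  9.5 183.7]
```

View pics/s18d.png

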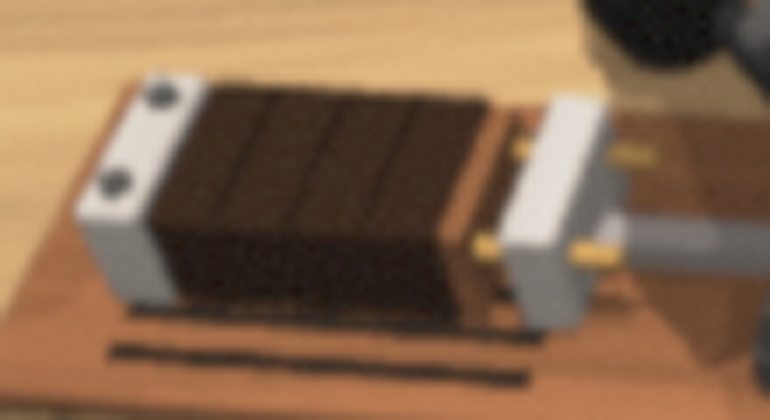

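The brick now rests at the stop and θ ≈ 1.59. Two more clicks, gently, to ≈2.02.

Request:
arm_command([
  {"dx": 0,"dy": 0,"dz": 0,"twist": 0.08},
  {"dx": 0,"dy": 0.05,"dz": 0.05,"twist": 0.16},
  {"dx": 0,"dy": 0.05,"dz": 0.05,"twist": 0.24},
  {"dx": 0,"dy": 0.05,"dz": 0.1,"twist": 0.32},
  {"dx": 0,"dy": 0.1,"dz": 0.1,"twist": 0.39},
  {"dx": 0,"dy": 0.1,"dz": 0.1,"twist": 0.43},
  {"dx": 0,"dy": 0.1,"dz": 0.1,"twist": 0.43},
])

```text
clock: 24.47
position: [0.6077, -0.0456, 0.072]
tool_rot: [0.141, 1.559, -2.376]
force: [2.6, 1.8, -10.5]
grip_width: 0.037
```

```bash
python3 - <<'E'
from h import *
go([.6029,-.0449,.069],1.08)
grab('wrist','w19'); im,ci=grab('scene','s19'); v=im.copy()
cv2.imwrite('pics/s19d.png',cv2.resize(v[190:250,60:170,::-1],None,fx=7,fy=7,interpolation=cv2.INTER_CUBIC))
E
python3 line.py w19 225 225 305 300
```

```text
dx 0.30 dy -0.34 dz 0.35 twist 1.116 (or -2.026) q7 -1.18 | tcp [ 0.6077 -0.0456  0.072 ] yawY -0.946 tilt [-0.009 -0.008 -1.   ] rows>=0.1 t 24.47 w 0.037 F [  2.6   1.8 -10.5] M [ 0.9  -0.45  0.05]
((48.81571578979492, 47.46763229370117), (4.615893840789795, 32.92913055419922), 70.90650939941406)
theta mod pi 2.013383999292167 line mid [  8.4 180.1]
```

View pics/s19d.png

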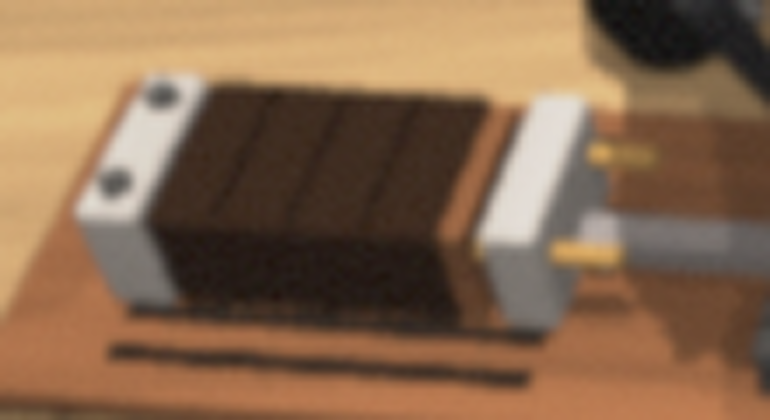

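θ ≈ 2.01, so the pad is in by about 6–7 mm. Releasing and letting the ratchet take it.

Request:
arm_command([
  {"dx": 0,"dy": 0,"dz": 0,"twist": 0},
  {"dx": 0,"dy": 0,"dz": 0,"twist": 0},
  {"dx": 0,"dy": 0,"dz": 0,"twist": 0},
  {"dx": -2,"dy": 0,"dz": 0,"twist": 0},
  {"dx": -5,"dy": 0,"dz": 0,"twist": 0},
  {"dx": -8,"dy": 0,"dz": 0,"twist": 0},
  {"dx": -11,"dy": 0,"dz": 0,"twist": 0.1},
  {"dx": -13,"dy": 0,"dz": 0,"twist": 0.1},
  {"dx": -13,"dy": 0,"dz": 0,"twist": 0.1},
], grip=-0.4)

```text
clock: 25.32
position: [0.6107, -0.0446, 0.2067]
tool_rot: [0.773, 1.562, -1.841]
force: [0.6, -0.3, -0.1]
grip_width: 0.0598
```

```bash
python3 - <<'E'
from h import *
go([.6029,-.0449,.069],1.08)
g,_=grab('wrist','w20'); im,ci=grab('scene','s20'); v=im.copy()
cv2.imwrite('pics/s20d.png',cv2.resize(v[180:250,60:270,::-1],None,fx=3.8,fy=3.8,interpolation=cv2.INTER_CUBIC))
E
```

```text
dx 13.77 dy -0.46 dz 0.60 twist 1.018 (or -2.123) q7 -1.21 | tcp [ 0.6107 -0.0446  0.2067] yawY -1.043 tilt [-0.002 -0.009 -1.   ] rows>=3.3 t 25.32 w 0.0598 F [ 0.6 -0.3 -0.1] M [ 0.01 -0.02  0.03]
```

View pics/s20d.png

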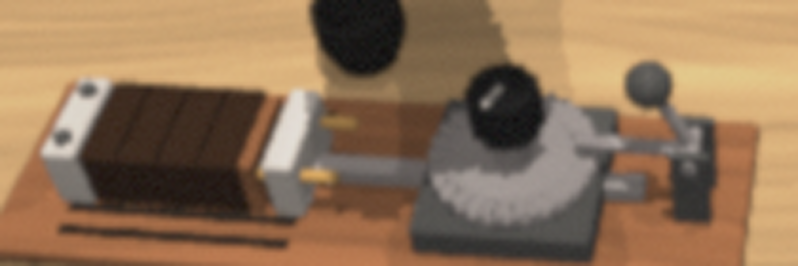

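View pics/w20.png

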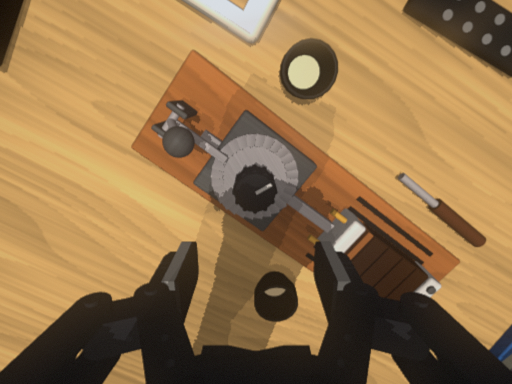

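```bash
python3 line.py w20 240 172 278 208 110; python3 line.py w20 240 172 278 208 150
python3 - <<'E'
from h import *
im,ci=load('w20'); cv2.imwrite('pics/w20c.png',cv2.resize(im[165:305,225:445,::-1],None,fx=3.6,fy=3.6,interpolation=cv2.INTER_CUBIC))
E
```

```text
((34.5, 3.0), (6.0, 5.0), 90.0)
theta mod pi 0.6568757093036859 line mid [ 25.  179.9]
((28.500003814697266, 13.0), (1.3416407108306885, 3.5777084827423096), 63.43495178222656)
theta mod pi 2.0107948975048817 line mid [ 14.1 179. ]
```

View pics/w20c.png

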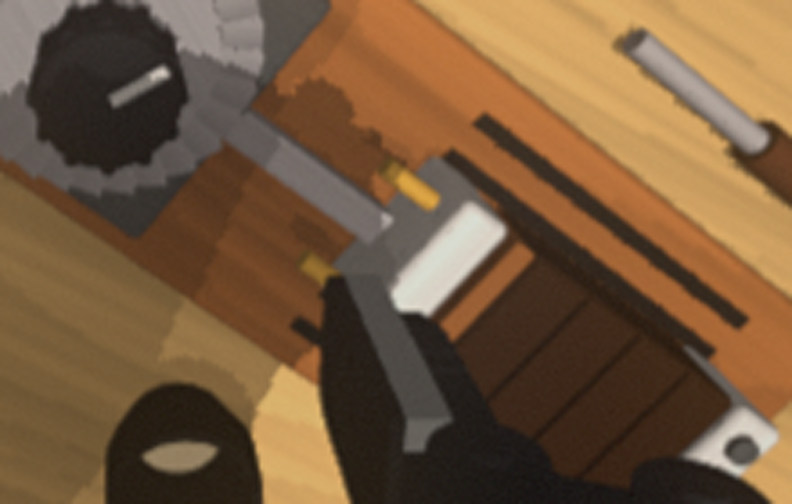

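```bash
python3 - <<'E'
from h import *
_,ci=load('w20'); f=lambda u,v,z: wc(ray(ci,225+u/3.6-.4,165+v/3.6-.4,z))
a=f(112,102,.104);b=f(168,72,.104);d=b-a;print('theta',np.pi/2-np.arctan2(d[1],d[0]))
for p in [(507,234,.061),(425,317,.061),(535,258,.057),(455,338,.057),(735,408,.058),(690,345,.060)]: print(p,f(*p).round(1))
_,c1=load('w1')
# scene jaw comparison s0/s19/s20
E
python3 - <<'E'
from h import *
a,_=load('s19');b,_=load('s20')
cv2.imwrite('pics/cmp.png',np.vstack([cv2.resize(x[190:240,90:170,::-1],None,fx=6,fy=6,interpolation=cv2.INTER_CUBIC) for x in (a,b)]))
E
```

```text
theta 1.981069639710243
(507, 234, 0.061) [28.6 53.4]
(425, 317, 0.061) [-7.5 54.2]
(535, 258, 0.057) [27.3 38.4]
(455, 338, 0.057) [-8.4 39. ]
(735, 408, 0.058) [ 27.6 -51. ]
(690, 345, 0.06) [ 35.3 -20.3]
```

View pics/cmp.png

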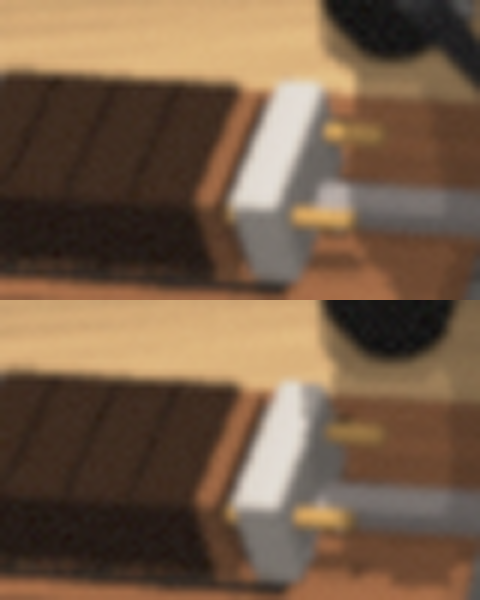

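All three readings agree the pad is in by about 5.5–7 mm and the knob is held at ≈1.98 rad. The brick is flat against the stop, the pawl is down and the hand is clear above. Handing in.

```bash
python3 - <<'E'
from h import *
s=sensors.observe(); print(s['clock'],s['force'],s['qd'].round(3)); print(order.job_done())
E
```

```text
25.4167 [-1.06008905  0.20956521 -0.78252861] [ 0.001  0.03   0.001  0.022  0.001 -0.01  -0.002]
the job is handed in; nothing more can be done
None
```

I clamped the tea brick and handed the job in at 25.4 s; the hand-in gives no verdict. I flipped the pawl off, turned the knob back to about 0 and laid the nearest brick in the bed. Then I dropped the pawl, wound the knob forward to about 2.01 rad and let the ratchet take the load.

**Last checks, from the images:**
- **Knob:** it settled at about 1.98 rad, a very small slip back.
- **Pad:** pushed in about 5.5 mm by the jaw-to-pad distance, and about 6–7 mm by the knob formula. The two disagree by about 1 mm, but both are inside 3–9.5 mm.
- **Brick and pawl:** the brick looks flat, square and against the stop, and the pawl looks down.
- **Hand:** clear above the clamp, with force readings near zero. The tea things looked unmoved in the pictures, though I did not measure them.

**What went wrong:** my first push at the pawl passed over the ball. In the images the real fingertips stood about 15–20 mm higher than the stated tip offset. I went lower and repeated the push, and allowed for this offset in every later grasp.

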